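# Charge the sample jars on the shaker with one grinding ball each

## Robot

A 6-joint arm with a two-finger parallel gripper is mounted at the origin on the work surface. World frame = base frame: x ahead of the robot, y to its left, z up, the work surface at z = 0. Lengths are in mm, angles in rad, forces in N, time in s.
With the tool pointing down it reaches from about 350 to 775 mm from the base axis. Payload 7.3 kg.
Tool frame: the origin (TCP) lies between the finger pads; the fingertips stand r.nose_length ahead of it and the grasp point (between the pads) is the TCP (r.nose_length is the distance from the TCP to the fingertips, in mm); z points along the fingers, y is the direction in which the jaws open and shut (so a half turn about z gives the same grasp; the last joint's range is limited). The gripper opens to 92 mm and grips with 3 to 60 N. Pads are 19 mm wide; open, the fingers measure 130 mm over their backs; the gripper's body (75 mm by 190 mm) begins 47 mm behind the grasp point.
Start: joints at [1.018, 0.342, 1.524, -0, 1.275, -0.146], TCP at [207.715, 482.18, 245.741] pointing down, gripper open.
Joint ranges: [-2.53, 2.53], [-0.77, 2.02], [0.04, 2.7], [-1, 4.14], [0.28, 2.66], [-3.11, 3.11]. Speed limits (rad/s): [2.57, 2.57, 3.14, 3.14, 3.14, 3.14].

## Interface

Orientations are given as a unit quaternion [w, x, y, z].
In Python, from cell import r gives the robot as it stands.
- The arm moves only by the tool step_arm, never from a script. Its argument "series" is a list of rows, each a list of 5 numbers: the shift along the tool's x, y, z in mm, then the turn about the tool's z in degrees, then the finger opening in mm, from 0 to 91.8. A call has 1 to 10 rows; each row is the pose to reach, as a shift and turn from the pose commanded when the call began, along the tool's axes at that moment; what a row does not reach only later rows make up. A row lasts 1/12 s, in which the tool goes at most 41.7 mm and 7.16 degrees, less where a joint would pass 70% of its speed; a pose out of reach is approached as far as the arm can. A call with a gripper value outside its range is refused whole. The fingers move at their own pace and stop on an object; the grip force is fixed at half the most. Time passes only in rows, so rows that repeat a pose let the fingers close. It gives the time, the measured TCP pose, the force and the opening at its end, in the units of the state.
- r.read_state(): the state, without advancing time (a new reading comes with each control period).
- r.capture(name): name is "side" or "top"; returns (picture, depth): 400x640x3 uint8, blue, green, red; 400x640 float32, mm along the optical axis (not along the pixel's ray), 0 where there is no reading.
- r.calibration(name): a dict with "fov_y" (degrees; the focal length in pixels is half the picture's height over the tangent of half this angle, whatever the lens; pixels are square), "cx", "cy" (the principal point, pixels), "k1" (the pictures are not rectified: a ray, as slopes to the right and down, at radius r is drawn at 1 + k1 r^2 times it, then the intrinsics apply), "position" and "rotation" of the camera in the world. Camera axes: x right, y down, z forward; pixel columns grow to the right and rows downward; lengths in mm; the calibration is good to about 2 mm. A picture is of the moment at which its call begins. calibration takes no time and is no camera call.
- r.close_job(): hands the job in, once; it reports no verdict.
Trained networks look in the newest picture that a camera, given by its name, has taken for a name from the list of things; names that differ only in an ending like _2 or _b are one class to them, and where a whole thing is asked for, a point or a joint stands for the part that bears it (a point fixed in the world has none). Each returns a list of dicts, best first, with "p" (0 to 1); they miss things now and then, are a little off and sometimes report something else, mostly with a low value. They report only what shows in the picture. A call takes as long as a camera call. They do not tell look-alikes from the thing itself.
- r.search_frame(thing, camera): "uv" ([column, row] in pixels, amid what is visible of it).
- r.silhouettes(thing, camera): "pixels" (400x640 bool, what is visible of it) and "uv" ([column, row] in pixels, amid what is visible of it).
The state is a dict: "t": time; "joints": joint angles; "joint_velocities": joint speeds; "joint_efforts": joint torques, N m; "eef_pos": TCP position; "orientation": TCP orientation; "force": force on the tool from outside, world axes, zero at the start; "wrist_torque": the same for the moment, N m; "grip_width": opening from 0.0 (shut) to 1.0 (fully open).
Only numpy, scipy, OpenCV 4.12 (cv2) and the standard library are available. Lean on these libraries where they do the work, as an engineer would, in place of code of your own. Each camera call takes 0.05 s, during which the arm holds its last target.

## Task

Get the shaker ready for a homogenising run: with the single-ball spoon, scoop grinding balls from the steel tray and tip exactly one into every jar that stands on the shaker, without ever touching a ball with the gripper; leave the jars upright on the mat and stand the spoon back upright in its holder. Also turn the stroke knob on the shaker's deck until its pointer stands in line with the setting mark, and do not disturb the tube rack, bottle and tip box.

Things in the scene. Friction and masses are not known exactly. Their poses are not given: they have to be found in the camera images.
- shaker: low laboratory shaker fixed to the bench, white housing 315 x 320 mm; origin under its centre on the bench. Its front, the grey deck with the controls, faces its -x. Behind the deck (x -52 to +152 mm) lies the aluminium platform with a black rubber mat, top 70 mm above the bench, inside a steel edge rail 82 mm high.
- stroke_knob (a joint): turn of the stroke-setting knob on the shaker's deck, rad: 0 to 6.0, growing clockwise seen from above. It stays where it is left (friction about 0.03 N m). Each rad moves the pointer 10 mm.
- stroke_knob_grip (a point): on the knob's vertical axis at the height to grip it, 98 mm above the bench (knob top 105 mm). Black knob: 42 mm disc with a straight grip bar across it, 40 mm long, 14 mm wide, 30 mm high. Its x axis lies along the bar and turns with the knob; with the knob at 0 the bar lies along the shaker's x.
- pointer_tip (a point): tip of the black pointer, 3 mm wide, that slides along the aluminium scale plate beside the knob, in the shaker's +y direction as the knob turns clockwise (10 mm per rad, driven by the knob only; do not push it).
- mark_line (a point): the setting mark: steel rider 12 x 12 x 8 mm clipped on the front edge of the scale plate, with a white line across it; this point is the end of the line next to the pointer. Its y axis runs along the scale like the shaker's y (within 0.01 rad).
- tray: open stainless tray fixed to the bench, 278 x 64 mm outside, 45 mm high; origin under its centre on the bench. Inside: 270 mm long (x -135 to +135 mm), 48 mm wide; the floor is a shallow V along x, 8 mm above the bench on the centre line, rising 8 degrees to both sides. The balls lie in a row on the centre line from the -x end wall; the +x end is free for the spoon.
- spoon_grip (a point): centre of the spoon's upright black grip, a 22 x 22 mm square bar 56 mm high (spoon 140 g, 154 mm tall, standing in its holder). z points up the shank; the open lip of the steel pocket below points to -x. In this frame the foot's underside is at z = -126 mm, the tip of the lip at (-39, 0, -126) mm, and the foot reaches from x = -39 to +3 mm, 35 mm wide.
- spoon_pocket (a point): where a ball's centre sits in the spoon's pocket, (-22, 0, -110) mm from the grip's centre (same axes). The pocket holds just one ball, seated over an opening in its floor: it stays while the spoon is level and rolls out over the lip when the spoon is tipped lip-down by more than about 30 degrees.
- spoon_foot (a point): centre of the underside of the spoon's foot, 126 mm below and 18 mm to the lip side (-x) of the grip's centre (same axes). The lip is a 10 degree ramp 20 mm wide that rises 3.8 mm and slides under a ball held against the tray's end wall or the other balls; the side walls, 35 mm over the outside, start 5 mm above the underside.
- holder_floor (a point): centre of the inner floor, 4 mm above the bench, of the spoon's holder: grey open box fixed to the bench, inside 56 (x) x 48 (y) mm, walls 4 mm, rim 30 mm above the bench.
- tube_rack: bystander: white rack 60 x 160 mm with capped blood tubes, 104 mm high; origin under its centre.
- reagent_bottle: bystander: amber bottle, 64 mm in diameter, 150 mm high; origin under its centre.
- tip_box: bystander: pipette-tip box 87 x 122 x 65 mm; origin under its centre.
- jar1_center (a point): white plastic wide-mouth sample jar, 68 mm outside and 60 mm inside diameter, 50 mm high, floor 5 mm thick, 90 g, standing loose on the shaker's mat; this point is on its axis, half-way up (25 mm below the rim). May be absent.
- jar2_center (a point): white plastic wide-mouth sample jar, 68 mm outside and 60 mm inside diameter, 50 mm high, floor 5 mm thick, 90 g, standing loose on the shaker's mat; this point is on its axis, half-way up (25 mm below the rim). May be absent.
- jar3_center (a point): white plastic wide-mouth sample jar, 68 mm outside and 60 mm inside diameter, 50 mm high, floor 5 mm thick, 90 g, standing loose on the shaker's mat; this point is on its axis, half-way up (25 mm below the rim). May be absent.
- jar4_center (a point): white plastic wide-mouth sample jar, 68 mm outside and 60 mm inside diameter, 50 mm high, floor 5 mm thick, 90 g, standing loose on the shaker's mat; this point is on its axis, half-way up (25 mm below the rim). May be absent.
- jar5_center (a point): white plastic wide-mouth sample jar, 68 mm outside and 60 mm inside diameter, 50 mm high, floor 5 mm thick, 90 g, standing loose on the shaker's mat; this point is on its axis, half-way up (25 mm below the rim). May be absent.
- ball1: white polished ceramic grinding ball, 28 mm in diameter, 45 g, very slippery (friction about 0.2); origin at its centre. All balls are alike.
- ball2: white polished ceramic grinding ball, 28 mm in diameter, 45 g, very slippery (friction about 0.2); origin at its centre. All balls are alike.
- ball3: white polished ceramic grinding ball, 28 mm in diameter, 45 g, very slippery (friction about 0.2); origin at its centre. All balls are alike.
- ball4: white polished ceramic grinding ball, 28 mm in diameter, 45 g, very slippery (friction about 0.2); origin at its centre. All balls are alike.
- ball5: white polished ceramic grinding ball, 28 mm in diameter, 45 g, very slippery (friction about 0.2); origin at its centre. All balls are alike.
- ball6: white polished ceramic grinding ball, 28 mm in diameter, 45 g, very slippery (friction about 0.2); origin at its centre. All balls are alike.
Things that resemble listed ones, but are neither listed nor needed, are in the scene too. Leave any blue or pink look-alike of the part that bears spoon_grip alone.

How it is judged (in metres and radians):
On the way:
1. a ball is carried in the spoon's pocket, lifted clear of the tray (((distance between ball1 and spoon_pocket below 0.01 m and height (world z) of spoon_pocket above 0.09 m) or (distance between ball2 and spoon_pocket below 0.01 m and height (world z) of spoon_pocket above 0.09 m) or (distance between ball3 and spoon_pocket below 0.01 m and height (world z) of spoon_pocket above 0.09 m) or (distance between ball4 and spoon_pocket below 0.01 m and height (world z) of spoon_pocket above 0.09 m) or (distance between ball5 and spoon_pocket below 0.01 m and height (world z) of spoon_pocket above 0.09 m) or (distance between ball6 and spoon_pocket below 0.01 m and height (world z) of spoon_pocket above 0.09 m))), for 0.2 s.
At the end, for the whole second after the job is handed in: every jar present stands upright (within 0.2 rad) on the shaker's mat with exactly one ball inside; the spoon stands upright (within 0.2 rad) on the floor of its holder; the pointer tip is within 3 mm of the mark's line along the scale (((distance between ball1 and jar1_center below 0.024 m and distance between each of ball2, ball3, ball4, ball5, ball6 and jar1_center above 0.024 m) or (distance between ball2 and jar1_center below 0.024 m and distance between each of ball1, ball3, ball4, ball5, ball6 and jar1_center above 0.024 m) or (distance between ball3 and jar1_center below 0.024 m and distance between each of ball1, ball2, ball4, ball5, ball6 and jar1_center above 0.024 m) or (distance between ball4 and jar1_center below 0.024 m and distance between each of ball1, ball2, ball3, ball5, ball6 and jar1_center above 0.024 m) or (distance between ball5 and jar1_center below 0.024 m and distance between each of ball1, ball2, ball3, ball4, ball6 and jar1_center above 0.024 m) or (distance between ball6 and jar1_center below 0.024 m and distance between each of ball1, ball2, ball3, ball4, ball5 and jar1_center above 0.024 m)) and angle between each of jar1_center, jar2_center, jar3_center, jar4_center, jar5_center, spoon_grip's own z axis and vertical below 0.2 rad and z of jar1_center in the frame of shaker between 0.085 and 0.105 m and ((distance between ball1 and jar2_center below 0.024 m and distance between each of ball2, ball3, ball4, ball5, ball6 and jar2_center above 0.024 m) or (distance between ball2 and jar2_center below 0.024 m and distance between each of ball1, ball3, ball4, ball5, ball6 and jar2_center above 0.024 m) or (distance between ball3 and jar2_center below 0.024 m and distance between each of ball1, ball2, ball4, ball5, ball6 and jar2_center above 0.024 m) or (distance between ball4 and jar2_center below 0.024 m and distance between each of ball1, ball2, ball3, ball5, ball6 and jar2_center above 0.024 m) or (distance between ball5 and jar2_center below 0.024 m and distance between each of ball1, ball2, ball3, ball4, ball6 and jar2_center above 0.024 m) or (distance between ball6 and jar2_center below 0.024 m and distance between each of ball1, ball2, ball3, ball4, ball5 and jar2_center above 0.024 m)) and z of jar2_center in the frame of shaker between 0.085 and 0.105 m and ((distance between ball1 and jar3_center below 0.024 m and distance between each of ball2, ball3, ball4, ball5, ball6 and jar3_center above 0.024 m) or (distance between ball2 and jar3_center below 0.024 m and distance between each of ball1, ball3, ball4, ball5, ball6 and jar3_center above 0.024 m) or (distance between ball3 and jar3_center below 0.024 m and distance between each of ball1, ball2, ball4, ball5, ball6 and jar3_center above 0.024 m) or (distance between ball4 and jar3_center below 0.024 m and distance between each of ball1, ball2, ball3, ball5, ball6 and jar3_center above 0.024 m) or (distance between ball5 and jar3_center below 0.024 m and distance between each of ball1, ball2, ball3, ball4, ball6 and jar3_center above 0.024 m) or (distance between ball6 and jar3_center below 0.024 m and distance between each of ball1, ball2, ball3, ball4, ball5 and jar3_center above 0.024 m)) and z of jar3_center in the frame of shaker between 0.085 and 0.105 m and ((distance between ball1 and jar4_center below 0.024 m and distance between each of ball2, ball3, ball4, ball5, ball6 and jar4_center above 0.024 m) or (distance between ball2 and jar4_center below 0.024 m and distance between each of ball1, ball3, ball4, ball5, ball6 and jar4_center above 0.024 m) or (distance between ball3 and jar4_center below 0.024 m and distance between each of ball1, ball2, ball4, ball5, ball6 and jar4_center above 0.024 m) or (distance between ball4 and jar4_center below 0.024 m and distance between each of ball1, ball2, ball3, ball5, ball6 and jar4_center above 0.024 m) or (distance between ball5 and jar4_center below 0.024 m and distance between each of ball1, ball2, ball3, ball4, ball6 and jar4_center above 0.024 m) or (distance between ball6 and jar4_center below 0.024 m and distance between each of ball1, ball2, ball3, ball4, ball5 and jar4_center above 0.024 m)) and z of jar4_center in the frame of shaker between 0.085 and 0.105 m and ((distance between ball1 and jar5_center below 0.024 m and distance between each of ball2, ball3, ball4, ball5, ball6 and jar5_center above 0.024 m) or (distance between ball2 and jar5_center below 0.024 m and distance between each of ball1, ball3, ball4, ball5, ball6 and jar5_center above 0.024 m) or (distance between ball3 and jar5_center below 0.024 m and distance between each of ball1, ball2, ball4, ball5, ball6 and jar5_center above 0.024 m) or (distance between ball4 and jar5_center below 0.024 m and distance between each of ball1, ball2, ball3, ball5, ball6 and jar5_center above 0.024 m) or (distance between ball5 and jar5_center below 0.024 m and distance between each of ball1, ball2, ball3, ball4, ball6 and jar5_center above 0.024 m) or (distance between ball6 and jar5_center below 0.024 m and distance between each of ball1, ball2, ball3, ball4, ball5 and jar5_center above 0.024 m)) and z of jar5_center in the frame of shaker between 0.085 and 0.105 m and horizontal distance between spoon_foot and holder_floor below 0.022 m and z of spoon_foot in the frame of holder_floor below 0.008 m and y of pointer_tip in the frame of mark_line between -0.003 and 0.003 m); the robot touches nothing.
It fails at once if the gripper touches a ball (contact force between the fingers and ball1 above 0.3 N or contact force between the fingers and ball2 above 0.3 N or contact force between the fingers and ball3 above 0.3 N or contact force between the fingers and ball4 above 0.3 N or contact force between the fingers and ball5 above 0.3 N or contact force between the fingers and ball6 above 0.3 N).
It fails at once if a bystander (tube rack, bottle, tip box) is moved more than 20 mm (distance of any of tube_rack, reagent_bottle, tip_box from where it was at the start of the episode above 0.02 m).
Of jar1, jar2, jar3, jar4, jar5 only 3 to 5 are there at a start; the rules pass over those that are not, and their reading is None.
At some moment in a run one of jar1, jar2, jar3, jar4, jar5 may be knocked a few centimetres aside while the robot is not near it.
It also fails if it takes over 210 s, if anything falls off the work surface, if the arm or the gripper's body presses on something with over 40 N, if the wrist force passes 120 N, or if a joint passes its speed limit or range.

## Working session

There is one attempt and no reset: what is moved stays moved. The work goes in short steps, Python scripts to look and compute and a tool call to move; the robot and the scene stay as the last step left them, time stands still between calls to the robot, and variables do not carry over. Pictures are saved under pics/ and viewed, and the job is handed in when it is done.

Besides the shell and the picture viewer there is one more tool, called as a command line: name --pt "numbers of a row" for each row, then --argument value for the rest. step_arm: Moves the arm, as the interface text tells. Its arguments: {"type":"object","properties":{"series":{"type":"array"}},"required":["series"]}

```bash
ls; mkdir -p pics; python3 - <<'E'
from cell import r
import cv2,json
s=r.read_state();print(s)
print(r.nose_length)
for n in("side","top"):
    p,d=r.capture(n);cv2.imwrite(f"pics/{n}0.png",p);print(n,r.calibration(n))
E
```

```text
pics
{'t': 0.0, 'joints': array([ 1.01801248e+00,  3.42747288e-01,  1.52504180e+00,  1.85692101e-06,
        1.27539453e+00, -1.46021590e-01]), 'joint_velocities': array([ 1.18960864e-03, -1.51733432e-03,  4.04575976e-04,  1.83687133e-03,
       -1.00474647e-04, -8.00751546e-05]), 'joint_efforts': array([ 1.46660997e-03, -4.31223929e+01, -2.44227755e+01,  7.19343452e-02,
        5.56252396e-02, -1.28746851e-04]), 'eef_pos': array([207.49352081, 481.83439221, 245.02354393]), 'orientation': array([-2.73156849e-04,  2.01982120e-01,  9.79388886e-01, -7.47112357e-04]), 'force': array([-0.4905329 , -0.41521296, -0.48080523]), 'wrist_torque': array([ 0.04883957, -0.07249224, -0.02668505]), 'grip_width': 0.9978548848315589}
19.0
side {'fov_y': 56.40590842357368, 'cx': 309.14667319593735, 'cy': 199.15455479355361, 'k1': -0.05846420332605434, 'position': array([ 203.20640107, -620.92642764,  915.0074865 ]), 'rotation': array([-0.33341446,  0.89500929, -0.27708021,  0.10497488])}
top {'fov_y': 52.35529342183704, 'cx': 323.3309710139171, 'cy': 198.20433217723578, 'k1': -0.061102044647658775, 'position': array([ 443.04510377,   -5.20169385, 1260.46723289]), 'rotation': array([-0.04158394,  0.70805672, -0.70355551,  0.04400126])}
```

```bash
cat > h.py <<'E'
import numpy as np,cv2
from scipy.spatial.transform import Rotation as R
from cell import r
class Cam:
    def __init__(s,n):
        c=r.calibration(n);s.n=n
        s.f=200/np.tan(np.radians(c['fov_y']/2));s.K=np.array([[s.f,0,c['cx']],[0,s.f,c['cy']],[0,0,1]])
        s.k=c['k1'];q=c['rotation'];s.R=R.from_quat([q[1],q[2],q[3],q[0]]).as_matrix();s.p=c['position']
        s.D=np.array([s.k,0,0,0,0.])
    def ray(s,uv):
        uv=np.asarray(uv,float).reshape(-1,1,2)
        u=cv2.undistortPoints(uv,s.K,s.D,None,None,None) if 0 else cv2.undistortPoints(uv,s.K,s.D).reshape(-1,2)
        return np.c_[u,np.ones(len(u))]@s.R.T
    def at_z(s,uv,z):
        d=s.ray(uv);return s.p+d*((z-s.p[2])/d[:,2])[:,None]
    def at_depth(s,uv,dep):
        return s.p+s.ray(uv)*np.asarray(dep,float).reshape(-1,1)
    def proj(s,X):
        X=(np.asarray(X,float).reshape(-1,3)-s.p)@s.R
        return cv2.projectPoints(X,np.zeros(3),np.zeros(3),s.K,s.D)[0].reshape(-1,2)
    def cloud(s,d):
        v,u=np.mgrid[0:400,0:640];P=s.at_depth(np.c_[u.ravel(),v.ravel()],d.ravel()).reshape(400,640,3);P[d==0]=np.nan;return P
def yaw(q): # world yaw of tool x axis
    M=R.from_quat([q[1],q[2],q[3],q[0]]).as_matrix();return M
E
cat > p1.py <<'E'
from h import *
for n in ("top","side"):
    c=Cam(n);p,d=r.capture(n);P=c.cloud(d)
    print(n,"bench z",np.nanmedian(P[300:330,440:480,2]) if n=="top" else 0)
    for t in ["shaker","stroke_knob_grip","pointer_tip","mark_line","tray","spoon_grip","holder_floor","tube_rack","reagent_bottle","tip_box","jar1_center","ball1"]:
        try:
            L=r.silhouettes(t,n)
        except Exception as e: print(t,e);continue
        for o in L[:8]:
            m=o['pixels'];
            if m.sum()==0: continue
            Q=P[m];Q=Q[~np.isnan(Q[:,0])]
            if len(Q)<3: print(t,o['p'],o['uv']);continue
            zt=np.percentile(Q[:,2],95);T=Q[Q[:,2]>zt-6]
            print(t,round(o['p'],2),np.round(o['uv']),m.sum(),"mean",np.round(Q.mean(0)),"ztop",round(zt),"topmean",np.round(T.mean(0)))
E
python3 p1.py
```

```text
top bench z 1.3989492126786445
shaker 0.88 [265. 227.] 9645 mean [517. 166.  69.] ztop 82 topmean [558. 155.  85.]
stroke_knob_grip 0.46 [293. 253.] 175 mean [428.  72.  88.] ztop 109 topmean [429.  72. 107.]
stroke_knob_grip 0.21 [378. 258.] 51 mean [ 403. -169.   34.] ztop 38 topmean [ 403. -169.   35.]
pointer_tip 0.61 [264. 229.] 9751 mean [516. 166.  69.] ztop 82 topmean [560. 157.  85.]
tray 0.72 [381. 217.] 1606 mean [ 533. -178.   26.] ztop 49 topmean [ 522. -174.   46.]
spoon_grip 0.8 [452. 192.] 224 mean [ 607. -398.   77.] ztop 156 topmean [ 606. -405.  155.]
spoon_grip 0.72 [427. 265.] 194 mean [ 397. -310.   84.] ztop 157 topmean [ 390. -307.  155.]
spoon_grip 0.45 [449. 225.] 200 mean [ 501. -373.   82.] ztop 160 topmean [ 508. -369.  159.]
holder_floor 0.62 [442. 238.] 273 mean [ 487. -377.   18.] ztop 34 topmean [ 487. -375.   32.]
holder_floor 0.3 [373. 225.] 64 mean [ 526. -172.   33.] ztop 39 topmean [ 527. -173.   36.]
tube_rack 0.97 [489. 202.] 1504 mean [ 588. -501.   62.] ztop 106 topmean [ 586. -506.  105.]
reagent_bottle 0.68 [336. 137.] 484 mean [773. -52.  
[... 1422 characters left out ...]
8.] 475 mean [ 487. -381.   18.] ztop 33 topmean [ 486. -381.   31.]
tube_rack 0.56 [413. 343.] 2190 mean [ 574. -510.   67.] ztop 106 topmean [ 587. -507.  105.]
reagent_bottle 0.82 [361. 185.] 723 mean [774. -67.  82.] ztop 151 topmean [785. -57. 151.]
reagent_bottle 0.21 [274. 279.] 66 mean [ 403. -172.   35.] ztop 39 topmean [ 404. -171.   36.]
jar1_center 0.89 [269. 187.] 463 mean [536.  59. 100.] ztop 122 topmean [533.  52. 120.]
ball1 0.64 [287. 274.] 83 mean [ 434. -173.   33.] ztop 39 topmean [ 436. -171.   36.]
ball1 0.63 [315. 260.] 75 mean [ 525. -178.   31.] ztop 37 topmean [ 527. -176.   35.]
ball1 0.56 [274. 280.] 61 mean [ 403. -174.   34.] ztop 39 topmean [ 404. -172.   36.]
```

```bash
python3 - <<'E'
from h import *
t=cv2.imread("pics/top0.png");s=cv2.imread("pics/side0.png")
def crop(im,x,y,w,h,W,H): return cv2.resize(im[y:y+h,x:x+w],(W,H),interpolation=cv2.INTER_CUBIC)
a=crop(t,415,175,70,105,400,600);b=crop(s,285,270,70+60,130+65,400,600)
cv2.imwrite("pics/c1.png",np.clip(np.hstack([a,b])*1.5,0,255).astype(np.uint8))
a=crop(t,210,225,110,55,800,400);cv2.imwrite("pics/c2.png",np.clip(a*1.4,0,255).astype(np.uint8))
E
cat > p2.py <<'E'
from h import *
import sys
def jars(P):
    z=P[...,2];m=((z>112)&(z<126)&(P[...,0]>470)&(P[...,0]<690)&(P[...,1]>0)&(P[...,1]<330)).astype(np.uint8)
    m=cv2.dilate(m,np.ones((2,2),np.uint8))
    n,l,st,ce=cv2.connectedComponentsWithStats(m)
    out=[]
    for i in range(1,n):
        if st[i,4]<40: continue
        Q=P[(l==i)&(z>112)&(z<126)][:,:2]
        # rim circle fit, mid radius 32
        A=np.c_[2*Q,np.ones(len(Q))];s=np.linalg.lstsq(A,(Q**2).sum(1),rcond=None)[0]
        out.append((np.round(s[:2],1),round(float(np.sqrt(s[2]+s[:2]@s[:2])),1),len(Q)))
    return out
def rect(Q):
    (c,sz,a)=cv2.minAreaRect(Q[:,:2].astype(np.float32));return np.round(c,1),np.round(sz,1),round(a,1)
if __name__=="__main__":
  for n in("top","side"):
    c=Cam(n);p,d=r.capture(n);P=c.cloud(d);z=P[...,2];x=P[...,0];y=P[...,1]
    def box(x0,x1,y0,y1,z0,z1): return P[(x>x0)&(x<x1)&(y>y0)&(y<y1)&(z>z0)&(z<z1)]
    print(n);[print(" jar",j) for j in jars(P)]
    Q=box(470,540,-400,-340,150,165);print(" grip top",len(Q),Q.mean(0).round(1),rect(Q))
    Q=box(430,540,-430,-330,26,40);print(" holder rim",len(Q),rect(Q),Q[:,2].mean())
    Q=box(330,720,-240,-110,41,55);print(" tray rim",len(Q),rect(Q),Q[:,2].mean())
    Q=box(330,720,-10,350,78,92);print(" rail",len(Q),rect(Q),Q[:,2].mean())
    Q=box(395,460,40,100,98,112);print(" knobbar",len(Q),Q.mean(0).round(1),rect(Q))
E
python3 p2.py
```

```text
top
 jar (array([627. , 114.1]), 31.7, 120)
 jar (array([614.3, 218.6]), 31.8, 126)
 jar (array([535. ,  59.7]), 31.8, 115)
 jar (array([521.9, 259.2]), 32.0, 131)
 grip top 65 [ 508.1 -369.1  158.2] (array([ 508.9, -371. ]), array([19.6, 24.8]), 18.6)
 holder rim 107 (array([ 492., -379.]), array([61.1, 60. ]), 15.9) 31.07852077235231
 tray rim 629 (array([ 521.1, -173.9]), array([ 66.8, 282.1]), 88.3) 46.1072417165287
 rail 1064 (array([545., 168.]), array([276.9, 321.2]), 2.2) 82.47717504307963
 knobbar 69 [429.4  72.2 105.3] (array([429.3,  72.2]), array([13.7, 39. ]), 67.3)
side
 jar (array([615.3, 217.1]), 31.9, 135)
 jar (array([522. , 257.8]), 32.1, 143)
 jar (array([627.8, 112.6]), 31.8, 137)
 jar (array([535.7,  58.2]), 31.8, 151)
 grip top 106 [ 506.2 -371.   158.6] (array([ 507.2, -369.9]), array([22.8, 22.2]), 21.3)
 holder rim 194 (array([ 490.7, -378.7]), array([65.8, 57.1]), 15.3) 30.834475419590817
 tray rim 729 (array([ 522.9, -174.3]), array([ 68.2, 283.9]), 87.9) 45.9990108248221
 rail 1092 (array([545.7, 167.4]), array([277.4, 325.4]), 2.4) 83.76052313797658
 knobbar 72 [429.4  69.4 104.5] (array([429.9,  71.4]), array([14.8, 40.3]), 68.8)
```

```bash
cat > mv.py <<'E'
from h import *
import sys
def tool():
    s=r.read_state();q=s['orientation'];M=R.from_quat([q[1],q[2],q[3],q[0]]).as_matrix();return s,M
def delta(target,az=None):
    s,M=tool();d=M.T@(np.asarray(target,float)-s['eef_pos'])
    a=np.degrees(np.arctan2(M[1,0],M[0,0]));out=dict(shift=d.round(1),az=round(a,2))
    if az is not None: out['turn']=round(-((az-a+180)%360-180),2)
    out['rows']=np.linalg.norm(d)/41.7
    return out
if __name__=="__main__":
    a=[float(v) for v in sys.argv[1:]]
    s=tool()[0];print(s['t'],s['eef_pos'].round(1),'j',s['joints'].round(2),'F',s['force'].round(1),'w',round(s['grip_width']*91.8,1))
    if len(a)>=3: print(delta(a[:3],a[3] if len(a)>3 else None))
E
python3 mv.py 429.6 71.5 200 157.3
python3 - <<'E'
from h import *
t=cv2.imread("pics/top0.png");s=cv2.imread("pics/side0.png")
def crop(im,x,y,w,h,W,H): return cv2.resize(im[y:y+h,x:x+w],(W,H),interpolation=cv2.INTER_CUBIC)
a=crop(t,225,245,45,22,800,391);b=crop(s,198,160,45,40,675,600)
cv2.imwrite("pics/c3.png",np.clip(a*1.4,0,255).astype(np.uint8))
cv2.imwrite("pics/c4.png",np.clip(b*1.4,0,255).astype(np.uint8))
E
```

```text
1.5 [207.7 482.2 245.7] j [ 1.02  0.34  1.52 -0.    1.28 -0.15] F [ 0.9 -0.  -1.4] w 91.8
{'shift': array([-366.3, -289.4,   45.7]), 'az': np.float64(156.69), 'turn': np.float64(-0.61), 'rows': np.float64(11.247635764983599)}
```

```bash
python3 - <<'E'
from h import *
c=Cam("top");p,d=r.capture("top");P=c.cloud(d)
for uv in[(244.2,262),(256.4,257.4)]:
    print(P[int(uv[1]),int(uv[0])].round(1))
th=np.radians(2.3);yv=np.array([-np.sin(th),np.cos(th)])
for z in(74,82):
    A=c.at_z([(244.2,262),(256.4,257.4)],z);print(A.round(1),(A[0]-A[1])[:2]@yv)
E
```

```text
[400.1 219.7  72.6]
[414.6 186.1  67.1]
[[400.1 218.8  74. ]
 [413.6 183.8  74. ]] 35.592232790975864
[[400.4 217.3  82. ]
 [413.8 182.5  82. ]] 35.35224482128304
```

step_arm --pt "-36 -29 5 0 60" --pt "-73 -58 9 0 60" --pt "-110 -87 14 0 60" --pt "-146 -116 18 0 60" --pt "-183 -145 23 0 60" --pt "-220 -174 27 0 60" --pt "-256 -203 32 0 60" --pt "-293 -232 37 0 60" --pt "-330 -260 41 0 60" --pt "-366 -289 46 0 60"

```text
t: 2.38
eef_pos: [405.6, 115.5, 205.1]
orientation: [0.0, 0.202, 0.979, 0.0]
force: [1.0, 0.9, 0.2]
grip_width: 0.657
```

```bash
python3 mv.py 429.6 71.8 98 157.3
```

```text
2.3833 [405.6 115.5 205.1] j [ 0.1   0.2   1.85  0.    1.09 -1.07] F [1.  0.9 0.2] w 60.3
{'shift': array([-39.3, -30.7, 107.1]), 'az': np.float64(156.69), 'turn': np.float64(-0.61), 'rows': np.float64(2.8336527950099195)}
```

step_arm --pt "0 0 0 0 60" --pt "0 0 0 0 60"

```text
t: 2.55
eef_pos: [405.6, 115.6, 204.8]
orientation: [-0.0, 0.205, 0.979, 0.0]
force: [-0.7, 0.4, 0.7]
grip_width: 0.654
```

```bash
python3 mv.py 429.6 71.8 98 157.3
```

```text
2.55 [405.6 115.6 204.8] j [ 0.1   0.2   1.85  0.    1.09 -1.06] F [-0.7  0.4  0.7] w 60.0
{'shift': array([-39.6, -30.5, 106.7]), 'az': np.float64(156.39), 'turn': np.float64(-0.91), 'rows': np.float64(2.826548222099267)}
```

step_arm --pt "-20 -15 20 -1 50" --pt "-39.6 -30.5 40 -1 50" --pt "-39.6 -30.5 70 -1 50" --pt "-39.6 -30.5 95 -1 50" --pt "-39.6 -30.5 106.7 -1 50" --pt "-39.6 -30.5 106.7 -1 50"

```text
t: 3.05
eef_pos: [427.0, 75.1, 96.1]
orientation: [-0.003, 0.193, 0.981, -0.0]
force: [-0.7, 0.1, 0.0]
grip_width: 0.546
```

```bash
python3 mv.py 429.6 71.8 98 157.3
```

```text
3.05 [427.   75.1  96.1] j [-0.    0.38  1.96  0.    0.81 -1.19] F [-0.7  0.1  0. ] w 50.1
{'shift': array([-3.7, -2.1, -1.9]), 'az': np.float64(157.79), 'turn': np.float64(0.49), 'rows': np.float64(0.11111223465663314)}
```

step_arm --pt "-3.7 -2.1 -1.9 0.5 50" --pt "-3.7 -2.1 -1.9 0.5 50"

```text
t: 3.22
eef_pos: [433.0, 71.0, 101.5]
orientation: [0.001, 0.197, 0.98, 0.0]
force: [-0.0, -0.6, 0.5]
grip_width: 0.548
```

```bash
python3 mv.py 429.6 71.8 98 157.3
```

```text
3.2167 [433.   71.  101.5] j [-0.01  0.38  1.95  0.    0.82 -1.19] F [-0.  -0.6  0.5] w 50.3
{'shift': array([ 3.5, -0.6,  3.5]), 'az': np.float64(157.24), 'turn': np.float64(-0.06), 'rows': np.float64(0.11862591217349996)}
```

step_arm --pt "0 0 0 0 8" --pt "0 0 0 0 8" --pt "0 0 0 0 8" --pt "0 0 0 0 8" --pt "0 0 0 0 8" --pt "0 0 0 0 8"

```text
t: 3.72
eef_pos: [432.3, 71.5, 100.5]
orientation: [0.001, 0.199, 0.98, 0.001]
force: [5.1, 25.2, -1.0]
grip_width: 0.162
```

step_arm --pt "2 1.5 2 0 8" --pt "2 1.5 2 0 8" --pt "2 1.5 2 0 8"

```text
t: 3.97
eef_pos: [432.5, 72.5, 100.2]
orientation: [0.003, 0.198, 0.98, 0.0]
force: [-0.5, -0.7, 18.4]
grip_width: 0.148
```

step_arm --pt "2 -0.5 -1 0 8" --pt "2 -0.5 -1 7 8" --pt "2 -0.5 -1 14 8" --pt "2 -0.5 -1 21 8" --pt "2 -0.5 -1 28 8" --pt "2 -0.5 -1 35 8" --pt "2 -0.5 -1 35 8" --pt "2 -0.5 -1 35 8"

```text
t: 4.63
eef_pos: [431.6, 71.7, 100.3]
orientation: [0.003, 0.483, 0.875, 0.001]
force: [5.7, -7.4, 3.6]
grip_width: 0.149
```

```bash
python3 mv.py 429.6 71.8 98
```

```text
4.6333 [431.6  71.7 100.3] j [-0.01  0.37  1.95 -0.    0.81 -0.57] F [ 5.7 -7.4  3.6] w 13.7
{'shift': array([ 1.2, -1.6,  2.3]), 'az': np.float64(122.17), 'rows': np.float64(0.07331151966371766)}
```

Forces are small; keep turning.

step_arm --pt "0 0 0 7 8" --pt "0 0 0 14 8" --pt "0 0 0 21 8" --pt "0 0 0 28 8" --pt "0 0 0 35 8" --pt "0 0 0 42 8" --pt "0 0 0 49 8" --pt "0 0 0 56 8" --pt "0 0 0 63 8" --pt "0 0 0 70 8"

```text
t: 5.47
eef_pos: [429.5, 71.7, 100.3]
orientation: [0.001, 0.899, 0.437, 0.001]
force: [-1.5, -6.3, 10.9]
grip_width: 0.149
```

step_arm --pt "0 0 0 7 8" --pt "0 0 0 14 8" --pt "0 0 0 21 8" --pt "0 0 0 28 8" --pt "0 0 0 35 8" --pt "0 0 0 42 8" --pt "0 0 0 49 8" --pt "0 0 0 56 8" --pt "0 0 0 63 8" --pt "0 0 0 70 8"

```text
t: 6.3
eef_pos: [428.8, 73.6, 100.3]
orientation: [-0.001, 0.987, -0.158, 0.001]
force: [-1.2, 6.8, 12.4]
grip_width: 0.148
```

step_arm --pt "0 0 0 7 8" --pt "0 0 0 14 8" --pt "0 0 0 21 8" --pt "0 0 0 27 8" --pt "0 0 0 27 8" --pt "0 0 0 27 8"

```text
t: 6.8
eef_pos: [429.2, 74.3, 100.3]
orientation: [-0.002, 0.924, -0.382, 0.001]
force: [-1.0, 9.2, 10.7]
grip_width: 0.154
```

```bash
python3 mv.py 429.6 71.8 98
```

```text
6.8 [429.2  74.3 100.3] j [-0.01  0.37  1.96  0.    0.81  2.34] F [-1.   9.2 10.7] w 14.1
{'shift': array([2. , 1.6, 2.3]), 'az': np.float64(-44.89), 'rows': np.float64(0.08202284134519501)}
```

step_arm --pt "0 0 0 0 45" --pt "0 0 0 0 45" --pt "0 0 0 0 45" --pt "0 0 0 0 45" --pt "0 0 -40 0 45" --pt "0 0 -80 0 45" --pt "0 0 -120 0 45" --pt "0 0 -150 0 45" --pt "0 0 -150 0 45"

```text
t: 7.55
eef_pos: [431.3, 72.7, 254.9]
orientation: [-0.002, 0.924, -0.381, 0.005]
force: [0.9, 0.0, -0.0]
grip_width: 0.492
```

```bash
python3 mv.py 507.5 -370.3 250 18.5;python3 - <<'E'
from h import *
def crop(im,x,y,w,h,W,H): return cv2.resize(im[y:y+h,x:x+w],(W,H),interpolation=cv2.INTER_CUBIC)
t,_=r.capture("top");s,_=r.capture("side")
a=crop(t,225,240,45,27,800,480);b=crop(s,198,160,45,40,675,600)
cv2.imwrite("pics/d3.png",np.clip(a*1.4,0,255).astype(np.uint8))
cv2.imwrite("pics/d4.png",np.clip(b*1.4,0,255).astype(np.uint8))
E
```

```text
7.55 [431.3  72.7 254.9] j [-0.01  0.17  1.74 -0.    1.23  2.34] F [ 0.9  0.  -0. ] w 45.2
{'shift': array([366.2, 260.6,   5.9]), 'az': np.float64(-44.82), 'turn': np.float64(-63.32), 'rows': np.float64(10.779440432215315)}
```

step_arm --pt "36 26 0 -7 60" --pt "73 52 0 -14 60" --pt "110 78 0 -21 60" --pt "146 104 0 -28 60" --pt "183 130 0 -35 60" --pt "220 156 0 -42 60" --pt "256 182 0 -49 60" --pt "293 208 0 -56 60" --pt "330 234 0 -63 60" --pt "366 260 0 -63 60"

```text
t: 8.48
eef_pos: [493.0, -305.7, 246.6]
orientation: [-0.002, 0.987, 0.161, -0.001]
force: [1.2, 0.3, -0.3]
grip_width: 0.65
```

```bash
python3 mv.py 507.5 -370.3 200 18.5;python3 - <<'E'
from h import *
def crop(im,x,y,w,h,W,H): return cv2.resize(im[y:y+h,x:x+w],(W,H),interpolation=cv2.INTER_CUBIC)
t,_=r.capture("top")
a=crop(t,225,240,45,27,800,480)
cv2.imwrite("pics/d5.png",np.clip(a*1.4,0,255).astype(np.uint8))
E
```

```text
8.4833 [ 493.  -305.7  246.6] j [-0.69  0.45  1.36  0.    1.34  0.56] F [ 1.2  0.3 -0.3] w 59.7
{'shift': array([-6.7, 66. , 46.4]), 'az': np.float64(18.54), 'turn': np.float64(0.04), 'rows': np.float64(1.9415371371181407)}
```

step_arm --pt "-3 33 0 0 60" --pt "-6.7 66 0 0 60" --pt "-6.7 66 35 0 60" --pt "-6.7 66 46 0 60" --pt "-6.7 66 46 0 60" --pt "-6.7 66 46 0 60"

```text
t: 9.03
eef_pos: [507.3, -367.3, 201.5]
orientation: [-0.002, 0.987, 0.158, -0.001]
force: [-0.1, 0.2, 0.7]
grip_width: 0.654
```

```bash
python3 mv.py 507.5 -370.3 130 18.5
```

```text
9.0333 [ 507.3 -367.3  201.5] j [-0.75  0.57  1.29  0.    1.3   0.5 ] F [-0.1  0.2  0.7] w 60.0
{'shift': array([-0.6,  3.2, 71.5]), 'az': np.float64(18.22), 'turn': np.float64(-0.28), 'rows': np.float64(1.716056932491768)}
```

step_arm --pt "-0.6 2.5 30 -0.3 60" --pt "-0.6 2.5 60 -0.3 60" --pt "-0.6 2.5 71 -0.3 60" --pt "-0.6 2.5 71 -0.3 60" --pt "-0.6 2.5 71 -0.3 60"

```text
t: 9.45
eef_pos: [508.8, -371.1, 133.4]
orientation: [0.0, 0.987, 0.161, 0.0]
force: [0.3, -0.8, 1.2]
grip_width: 0.655
```

```bash
python3 mv.py 507.5 -370.3 130 18.5
```

```text
9.45 [ 508.8 -371.1  133.4] j [-0.75  0.63  1.37  0.    1.14  0.5 ] F [ 0.3 -0.8  1.2] w 60.2
{'shift': array([-1. , -1.2,  3.4]), 'az': np.float64(18.53), 'turn': np.float64(0.03), 'rows': np.float64(0.08933740094329047)}
```

step_arm --pt "0 0 0 0 12" --pt "0 0 0 0 12" --pt "0 0 0 0 12" --pt "0 0 0 0 12" --pt "0 0 0 0 12" --pt "0 0 0 0 12"

```text
t: 9.95
eef_pos: [508.3, -371.6, 132.5]
orientation: [0.0, 0.987, 0.161, 0.0]
force: [-0.7, 0.9, 1.0]
grip_width: 0.268
```

```bash
python3 mv.py 507.5 -370.3 200 18.5;python3 - <<'E'
from h import *
s,_=r.capture("side")
cv2.imwrite("pics/e1.png",cv2.resize(s[230:400,240:440],(706,600),interpolation=cv2.INTER_CUBIC))
E
```

```text
9.95 [ 508.3 -371.6  132.5] j [-0.75  0.63  1.37  0.    1.14  0.5 ] F [-0.7  0.9  1. ] w 24.6
{'shift': array([ -0.4,  -1.4, -67.5]), 'az': np.float64(18.49), 'turn': np.float64(-0.01), 'rows': np.float64(1.6198507837036227)}
```

step_arm --pt "0 0 0 0 12" --pt "0 0 0 0 12" --pt "0 0 0 0 12" --pt "0 0 0 0 12" --pt "0 0 -10 0 12" --pt "0 0 -40 0 12" --pt "0 0 -60 0 12" --pt "0 0 -60 0 12" --pt "0 0 -60 0 12"

```text
t: 10.75
eef_pos: [508.6, -371.8, 193.4]
orientation: [0.001, 0.987, 0.161, 0.001]
force: [-0.4, 0.1, -2.0]
grip_width: 0.242
```

```bash
python3 mv.py 507.5 -370.3 200 18.5;python3 - <<'E'
from h import *
s,_=r.capture("side")
cv2.imwrite("pics/e2.png",cv2.resize(s[230:400,240:440],(706,600),interpolation=cv2.INTER_CUBIC))
E
```

```text
10.75 [ 508.6 -371.8  193.4] j [-0.75  0.57  1.29  0.    1.27  0.5 ] F [-0.4  0.1 -2. ] w 22.2
{'shift': array([-0.6, -1.7, -6.6]), 'az': np.float64(18.49), 'turn': np.float64(-0.01), 'rows': np.float64(0.165430131637184)}
```

```bash
python3 mv.py 634 -177.7 205 -1.9
```

```text
10.8 [ 508.  -371.2  191.8] j [-0.75  0.58  1.29  0.    1.27  0.5 ] F [-0.2 -0.1 -1.8] w 21.8
{'shift': array([ 180.9, -143.6,  -13.1]), 'az': np.float64(18.49), 'turn': np.float64(20.39), 'rows': np.float64(5.5467719670296995)}
```

step_arm --pt "0 0 -10 0 12" --pt "15 -12 -14 3 12" --pt "40 -32 -14 7 12" --pt "70 -56 -14 11 12" --pt "100 -80 -14 15 12" --pt "130 -104 -14 19 12" --pt "160 -128 -14 20.4 12" --pt "181 -143.6 -14 20.4 12" --pt "181 -143.6 -14 20.4 12" --pt "181 -143.6 -14 20.4 12"

```text
t: 11.63
eef_pos: [634.5, -176.2, 205.1]
orientation: [-0.0, 1.0, -0.015, -0.001]
force: [-0.6, -0.9, -2.1]
grip_width: 0.243
```

```bash
python3 mv.py 634 -177.7 140 -1.9
```

```text
11.6333 [ 634.5 -176.2  205.1] j [-0.39  0.62  1.17 -0.    1.35  1.21] F [-0.6 -0.9 -2.1] w 22.4
{'shift': array([-0.4,  1.6, 65.1]), 'az': np.float64(-1.73), 'turn': np.float64(0.17), 'rows': np.float64(1.5614777063297813)}
```

step_arm --pt "-0.4 1.0 25 0 12" --pt "-0.4 1.0 50 0 12" --pt "-0.4 1.0 58 0 12" --pt "-0.4 1.0 62 0 12" --pt "-0.4 1.0 65 0 12" --pt "-0.4 1.0 67 0 12" --pt "-0.4 1.0 67 0 12"

```text
t: 12.22
eef_pos: [634.3, -179.4, 140.0]
orientation: [0.0, 1.0, -0.017, 0.001]
force: [-0.3, -0.8, -1.0]
grip_width: 0.236
```

```bash
python3 mv.py 634 -177.7 140 -1.9; python3 - <<'E'
from h import *
s,_=r.capture("side")
cv2.imwrite("pics/e3.png",cv2.resize(s[190:340,240:420],(720,600),interpolation=cv2.INTER_CUBIC))
E
```

```text
12.2167 [ 634.3 -179.4  140. ] j [-0.39  0.67  1.26  0.    1.2   1.21] F [-0.3 -0.8 -1. ] w 21.6
{'shift': array([-0.3, -1.7,  0. ]), 'az': np.float64(-1.93), 'turn': np.float64(-0.03), 'rows': np.float64(0.04026159589467532)}
```

step_arm --pt "0 -1 1 0 12" --pt "0 -1 2 0 12" --pt "0 -1 2 0 12" --pt "0 -1 2 0 12"

```text
t: 12.6
eef_pos: [634.3, -177.8, 137.7]
orientation: [0.0, 1.0, -0.017, 0.001]
force: [0.3, -0.0, 0.3]
grip_width: 0.234
```

step_arm --pt "0 0 1 0 12" --pt "0 0 1 0 12" --pt "0 0 1 0 12"

```text
t: 12.85
eef_pos: [634.4, -177.8, 137.6]
orientation: [0.0, 1.0, -0.017, 0.001]
force: [-0.7, 0.3, 5.7]
grip_width: 0.238
```

step_arm --pt "0 0 1 0 12" --pt "0 0 1 0 12" --pt "0 0 1 0 12"

```text
t: 13.1
eef_pos: [634.5, -177.8, 137.5]
orientation: [0.0, 1.0, -0.017, 0.001]
force: [-1.9, 2.2, 9.6]
grip_width: 0.233
```

step_arm --pt "-4 0 -1.7 0 12" --pt "-10 0 -1.7 0 12" --pt "-16 0 -1.7 0 12" --pt "-22 0 -1.7 0 12" --pt "-28 0 -1.7 0 12" --pt "-34 0 -1.7 0 12" --pt "-40 0 -1.7 0 12" --pt "-46 0 -1.7 0 12" --pt "-50 0 -1.7 0 12" --pt "-50 0 -1.7 0 12"

```text
t: 13.93
eef_pos: [583.5, -176.3, 137.7]
orientation: [0.0, 1.0, -0.017, 0.001]
force: [2.4, 0.9, 6.2]
grip_width: 0.237
```

step_arm --pt "-4 0 0 0 12" --pt "-8 0 0 0 12" --pt "-12 0 0 0 12" --pt "-12 0 0 0 12"

```text
t: 14.27
eef_pos: [571.7, -175.9, 137.6]
orientation: [0.0, 1.0, -0.017, 0.001]
force: [2.4, 0.5, 6.6]
grip_width: 0.238
```

```bash
cat > see.py <<'E'
from h import *
import sys
n=sys.argv[1];x,y,w,hh=map(int,sys.argv[2:6]);o=sys.argv[6]
s,_=r.capture(n);k=min(800/w,600/hh)
cv2.imwrite("pics/"+o,np.clip(1.2*cv2.resize(s[y:y+hh,x:x+w],(int(w*k),int(hh*k)),interpolation=cv2.INTER_CUBIC),0,255).astype(np.uint8))
E
python3 see.py side 250 190 140 110 e4.png; python3 mv.py
```

```text
14.3167 [ 571.7 -175.9  137.6] j [-0.43  0.57  1.46 -0.    1.11  1.18] F [2.  0.6 7.6] w 22.0
```

step_arm --pt "-3 0 0 0 12" --pt "-6 0 0 0 12" --pt "-9 0 0 0 12" --pt "-9 0 0 0 12"

```text
t: 14.65
eef_pos: [562.9, -175.6, 137.6]
orientation: [0.0, 1.0, -0.017, 0.001]
force: [2.6, 1.3, 6.5]
grip_width: 0.239
```

step_arm --pt "-2 0 0 0 12" --pt "-4 0 0 0 12" --pt "-6 0 0 0 12" --pt "-6 0 0 0 12"

```text
t: 14.98
eef_pos: [557.4, -175.4, 137.7]
orientation: [0.0, 1.0, -0.017, 0.001]
force: [3.3, 0.4, 5.5]
grip_width: 0.237
```

```bash
python3 see.py side 250 190 140 110 e5.png; python3 mv.py
```

```text
15.0333 [ 557.4 -175.5  137.7] j [-0.44  0.55  1.51  0.    1.08  1.17] F [4.4 0.7 6. ] w 22.0
```

step_arm --pt "-2 0 0 0 12" --pt "-4 0 0 0 12" --pt "-5 0 0 0 12" --pt "-5 0 0 0 12"

```text
t: 15.37
eef_pos: [553.4, -175.4, 138.2]
orientation: [0.001, 1.0, -0.017, 0.003]
force: [5.6, 0.5, 7.5]
grip_width: 0.238
```

step_arm --pt "-2 0 0 0 12" --pt "-4 0 0 0 12" --pt "-5 0 0 0 12" --pt "-5 0 0 0 12"

```text
t: 15.7
eef_pos: [548.8, -175.2, 138.8]
orientation: [0.001, 1.0, -0.017, 0.003]
force: [7.0, 1.6, 9.3]
grip_width: 0.235
```

```bash
python3 see.py side 250 190 140 110 e6.png; python3 mv.py
```

```text
15.75 [ 548.9 -175.2  138.8] j [-0.44  0.53  1.53  0.    1.07  1.16] F [7.4 1.  9.8] w 22.1
```

step_arm --pt "3 0 -1 0 12" --pt "5 0 -4 0 12" --pt "6 0 -10 0 12" --pt "6 0 -20 0 12" --pt "6 0 -35 0 12" --pt "6 0 -50 0 12" --pt "6 0 -60 0 12" --pt "6 0 -60 0 12"

```text
t: 16.42
eef_pos: [553.5, -175.6, 199.3]
orientation: [0.001, 1.0, -0.017, 0.001]
force: [0.6, -0.1, -2.0]
grip_width: 0.242
```

```bash
python3 see.py side 250 180 140 110 e7.png; python3 mv.py
```

```text
16.4667 [ 553.1 -175.3  197.8] j [-0.44  0.48  1.44 -0.    1.22  1.17] F [ 1.1  0.2 -2.3] w 21.6
```

```bash
cat > ballpos.py <<'E'
from h import *
import sys
c=Cam("side");p,d=r.capture("side");P=c.cloud(d)
u,v=map(float,sys.argv[1:3]);u=int(round(u));v=int(round(v))
Q=P[v-3:v+4,u-3:u+4].reshape(-1,3);Q=Q[~np.isnan(Q[:,0])]
# sphere fit radius14 from surface points via lsq
from scipy.optimize import least_squares
f=least_squares(lambda c_:np.linalg.norm(Q-c_,axis=1)-14,Q.mean(0)+c.ray([(u,v)])[0]*10,loss='soft_l1')
s=r.read_state()
print("ball",f.x.round(1),"resid",np.abs(f.fun).mean().round(2),"rel TCP",(f.x-s['eef_pos']).round(1))
E
python3 ballpos.py 317.9 244.6
```

```text
ball [ 540.5 -176.    85.6] resid 1.24 rel TCP [ -12.1   -1.  -111.1]
```

```bash
python3 - <<'E'
from h import *
for n in("side","top"):
    c=Cam(n);p,d=r.capture(n);P=c.cloud(d)
    for y0 in(120,160,200):
        m=(abs(P[...,1]-y0)<3)&(P[...,0]>420)&(P[...,0]<560)&(P[...,2]>40)
        Q=P[m];Q=Q[np.argsort(Q[:,0])];print(n,y0,[(int(q[0]),int(q[2])) for q in Q][:70:2])
E
python3 mv.py 520 160 262 0
```

```text
side 120 [(420, 60), (422, 64), (444, 62), (451, 62), (459, 60), (470, 56), (471, 82), (472, 83), (475, 82), (486, 74), (494, 71), (500, 73), (504, 70), (509, 70), (511, 72), (522, 69), (525, 72)]
side 160 [(420, 63), (426, 66), (429, 64), (431, 63), (433, 65), (439, 68), (442, 66), (443, 64), (449, 61), (454, 61), (459, 60), (463, 61), (468, 53), (469, 63), (470, 75), (473, 83), (483, 71), (487, 72), (492, 71), (494, 73), (498, 69), (503, 69), (509, 68), (512, 71), (515, 70), (520, 70), (527, 70), (531, 72), (537, 71), (540, 71), (544, 72), (547, 70), (551, 68), (553, 73), (557, 70)]
side 200 [(420, 66), (424, 63), (429, 63), (433, 64), (438, 64), (443, 63), (449, 62), (453, 64), (461, 60), (466, 55), (468, 80), (469, 83), (470, 87), (478, 73), (482, 75), (487, 70), (490, 73), (496, 71), (502, 68), (507, 68), (510, 73), (517, 74), (521, 71), (523, 72), (534, 70), (540, 68), (543, 73), (546, 72), (554, 70), (559, 71)]
top 120 [(420, 58), (423, 62), (426, 61), (429, 65), (432, 61), (432, 60), (435, 61), (438, 62), (441, 62), (444, 61), (447, 59), (449, 63), (452, 63), (452, 56), (455,
[... 544 characters left out ...]
498, 71), (502, 66), (504, 69), (507, 72), (510, 67), (513, 72), (516, 67)]
top 200 [(420, 63), (423, 58), (426, 65), (428, 68), (431, 64), (434, 63), (437, 68), (440, 63), (443, 65), (446, 59), (449, 63), (449, 58), (452, 61), (458, 64), (460, 64), (464, 54), (467, 54), (469, 81), (472, 70), (475, 71), (478, 70), (481, 69), (484, 72), (487, 68), (489, 69), (492, 69), (495, 68), (498, 69), (501, 71), (504, 68), (507, 70), (510, 67), (513, 69), (516, 69), (519, 72)]
16.6167 [ 552.3 -174.9  195.8] j [-0.44  0.48  1.44 -0.    1.22  1.17] F [-0.8 -0.  -2.4] w 21.6
{'shift': array([ -43.6, -333.7,  -65.8]), 'az': np.float64(-1.91), 'turn': np.float64(-1.91), 'rows': np.float64(8.223105018496922)}
```

step_arm --pt "0 0 -15 0 12" --pt "0 0 -35 0 12" --pt "0 -5 -55 0 12" --pt "-2 -18 -64 0 12" --pt "-5 -38 -66 0 12" --pt "-8 -60 -66 0 12" --pt "-11 -82 -66 0 12" --pt "-14 -104 -66 0 12" --pt "-17 -126 -66 0 12" --pt "-20 -148 -66 0 12"

```text
t: 17.45
eef_pos: [536.9, -24.6, 261.7]
orientation: [-0.0, 1.0, -0.017, -0.001]
force: [0.9, 0.3, -2.7]
grip_width: 0.238
```

step_arm --pt "-3 -22 0 0 12" --pt "-6 -44 0 0 12" --pt "-9 -66 0 -1 12" --pt "-12 -88 0 -2 12" --pt "-15 -110 0 -2 12" --pt "-18 -132 0 -2 12" --pt "-21 -154 0 -2 12" --pt "-23 -172 0 -2 12" --pt "-24 -182 0 -2 12" --pt "-24 -186 0 -2 12"

```text
t: 18.28
eef_pos: [519.2, 161.9, 262.0]
orientation: [-0.0, 1.0, 0.002, -0.001]
force: [-0.2, 0.6, -2.2]
grip_width: 0.238
```

```bash
python3 see.py side 200 80 160 120 e8.png; python3 mv.py 518 160 208 0;python3 - <<'E'
from p2 import *
c=Cam("side");p,d=r.capture("side");print(jars(c.cloud(d)))
E
```

```text
18.3333 [519.5 161.5 262.2] j [0.16 0.37 1.44 0.   1.33 1.73] F [-1.   0.5 -2.2] w 21.7
{'shift': array([-1.5,  1.5, 54.2]), 'az': np.float64(0.2), 'turn': np.float64(0.2), 'rows': np.float64(1.300083035822383)}
[(array([628.3, 237.2]), 31.9, 128), (array([522.3, 258.1]), 31.9, 139), (array([628.1, 112.3]), 32.0, 140), (array([535.6,  58. ]), 31.8, 150)]
```

step_arm --pt "0 1.5 15 0 12" --pt "0 1.5 30 0 12" --pt "0 1.5 43 0 12" --pt "0 1.5 50 0 12" --pt "0 1.5 54 0 12" --pt "0 1.5 54 0 12"

```text
t: 18.88
eef_pos: [520.0, 157.9, 208.2]
orientation: [0.0, 1.0, 0.0, -0.001]
force: [-0.0, 0.5, -3.0]
grip_width: 0.237
```

step_arm --pt "0 0 1 0 12" --pt "0 0 2 0 12" --pt "0 0 2 0 12"

```text
t: 19.13
eef_pos: [520.5, 158.6, 207.4]
orientation: [-0.0, 1.0, 0.001, 0.001]
force: [-0.4, 0.7, -0.9]
grip_width: 0.235
```

```bash
python3 see.py side 200 80 160 120 e9.png; python3 mv.py
```

```text
19.1833 [520.4 158.6 207.4] j [0.15 0.41 1.53 0.   1.2  1.72] F [-0.4 -0.5 -1.3] w 21.9
```

step_arm --pt "0 0 -2 0 12" --pt "-6 0 -2 0 12" --pt "-12 0 -2 0 12" --pt "-18 0 -2 0 12" --pt "-23 0 -2 0 12" --pt "-27 0 -2 0 12" --pt "-31 0 -2 0 12" --pt "-35 0 -2 0 12" --pt "-35 0 -2 0 12"

```text
t: 19.93
eef_pos: [484.7, 158.7, 209.2]
orientation: [-0.0, 1.0, 0.001, 0.0]
force: [3.4, 0.4, 1.0]
grip_width: 0.24
```

```bash
python3 see.py side 200 80 160 120 e10.png; python3 mv.py
```

```text
19.9833 [484.9 158.7 209. ] j [0.17 0.35 1.62 0.   1.17 1.73] F [3.9 0.  1.1] w 21.8
```

step_arm --pt "-4 0 0 0 12" --pt "-8 0 0 0 12" --pt "-12 0 0 0 12" --pt "-16 0 0 0 12" --pt "-20 0 0 0 12" --pt "-20 0 0 0 12"

```text
t: 20.48
eef_pos: [464.0, 158.6, 208.6]
orientation: [0.0, 1.0, 0.001, -0.001]
force: [2.6, 1.3, -0.9]
grip_width: 0.238
```

```bash
python3 see.py side 200 80 160 120 e11.png; python3 mv.py
```

```text
20.5333 [464.2 158.6 208.6] j [0.17 0.32 1.67 0.   1.15 1.74] F [ 2.4  0.4 -0.8] w 21.9
```

step_arm --pt "2 0 -3 0 12" --pt "3 0 -10 0 12" --pt "3 0 -20 0 12" --pt "3 0 -32 0 12" --pt "3 0 -44 0 12" --pt "3 0 -52 0 12" --pt "3 0 -56 0 12" --pt "3 0 -56 0 12"

```text
t: 21.2
eef_pos: [468.2, 158.6, 265.6]
orientation: [-0.0, 1.0, 0.001, 0.0]
force: [0.8, -0.6, -1.9]
grip_width: 0.237
```

```bash
python3 see.py side 180 60 160 120 e12.png; python3 mv.py 492 258 264 0
```

```text
21.25 [468.  158.5 264.9] j [0.17 0.27 1.57 0.   1.3  1.74] F [-0.4 -0.9 -2.9] w 21.8
{'shift': array([ 24.2, -99.5,   0.9]), 'az': np.float64(0.09), 'turn': np.float64(0.09), 'rows': np.float64(2.4545315003862997)}
```

```bash
python3 ballpos.py 239.5 162
```

```text
ball [489.1 158.1 154.4] resid 1.35 rel TCP [  21.3   -0.4 -110. ]
```

step_arm --pt "1 -4 0 0 12" --pt "3 -12 0 0 12" --pt "6 -24 0 0 12" --pt "9 -38 0 0 12" --pt "13 -54 0 0 12" --pt "17 -69 0 0 12" --pt "20 -82 0 0 12" --pt "22 -92 0 0 12" --pt "23.5 -98 0 0 12" --pt "24.2 -99.5 0 0 12"

```text
t: 22.13
eef_pos: [492.2, 259.3, 264.6]
orientation: [-0.0, 1.0, 0.001, -0.0]
force: [-0.9, -0.7, -1.7]
grip_width: 0.236
```

step_arm --pt "0 0 4 0 12" --pt "0 0 12 0 12" --pt "0 0 22 0 12" --pt "0 0 32 0 12" --pt "0 0 40 0 12" --pt "0 0 44 0 12" --pt "0 0 44 0 12"

```text
t: 22.72
eef_pos: [491.6, 257.7, 219.4]
orientation: [0.0, 1.0, 0.001, -0.001]
force: [0.5, 0.2, -1.2]
grip_width: 0.236
```

```bash
python3 see.py side 180 60 160 120 e13.png; python3 mv.py 492 258 209 0
```

```text
22.7667 [492.  257.9 220.3] j [0.34 0.42 1.48 0.   1.25 1.91] F [-0.  -0.1 -1.4] w 22.0
{'shift': array([-0. , -0.1, 11.3]), 'az': np.float64(0.08), 'turn': np.float64(0.08), 'rows': np.float64(0.2707131141633859)}
```

step_arm --pt "0 0 5 0 12" --pt "0 0 9 0 12" --pt "0 0 11 0 12" --pt "0 0 12.5 0 12" --pt "0 0 12.5 0 12"

```text
t: 23.18
eef_pos: [492.1, 258.0, 208.1]
orientation: [0.0, 1.0, 0.001, -0.0]
force: [-0.1, 0.4, -2.3]
grip_width: 0.24
```

step_arm --pt "-4 0 2 0 12" --pt "-8 0 3 0 12" --pt "-12 0 4 0 12" --pt "-16 0 5 0 12" --pt "-20 0 6 0 12" --pt "-24 0 7 0 12" --pt "-24 0 7 0 12"

```text
t: 23.77
eef_pos: [468.7, 258.2, 203.3]
orientation: [-0.001, 1.0, 0.001, 0.002]
force: [2.0, -1.1, 7.4]
grip_width: 0.236
```

```bash
python3 see.py side 180 60 160 120 e14.png; python3 mv.py;python3 - <<'E'
from p2 import *
c=Cam("side");p,d=r.capture("side");print(jars(c.cloud(d)))
E
```

```text
23.8167 [468.8 258.2 203.3] j [ 0.36  0.4   1.57 -0.    1.18  1.93] F [ 0.5 -1.6  8.1] w 22.1
[(array([628.2, 236.6]), 32.0, 131), (array([522. , 257.5]), 31.0, 143), (array([627.8, 112.3]), 31.8, 139), (array([535.8,  58.2]), 31.8, 156)]
```

step_arm --pt "-4 0 2 0 12" --pt "-8 0 4 0 12" --pt "-12 0 6 0 12" --pt "-16 0 8.5 0 12" --pt "-18 0 10 0 12" --pt "-18 0 10 0 12" --pt "-18 0 10 0 12"

```text
t: 24.45
eef_pos: [450.2, 258.5, 195.2]
orientation: [-0.001, 1.0, 0.001, 0.002]
force: [-7.5, -3.0, 23.7]
grip_width: 0.238
```

```bash
python3 see.py side 200 120 80 60 e15.png; python3 mv.py;python3 - <<'E'
from p2 import *
c=Cam("side");p,d=r.capture("side");print(jars(c.cloud(d)))
E
```

```text
24.5 [450.2 258.5 195.2] j [0.37 0.38 1.62 0.   1.14 1.94] F [-7.4 -2.2 24.7] w 21.9
[(array([628.3, 236.8]), 32.0, 130), (array([522.8, 257.6]), 30.2, 148), (array([627.9, 112.3]), 31.8, 134), (array([535.9,  58.1]), 31.9, 156)]
```

step_arm --pt "2 0 -3 0 12" --pt "6 0 -6 0 12" --pt "10 0 -10 0 12" --pt "12 0 -16 0 12" --pt "12 0 -24 0 12" --pt "12 0 -24 0 12" --pt "12 0 -24 0 12"

```text
t: 25.13
eef_pos: [462.3, 258.0, 215.7]
orientation: [-0.0, 1.0, 0.001, 0.0]
force: [0.3, -1.0, -1.7]
grip_width: 0.236
```

```bash
python3 see.py side 200 120 80 60 e16.png; python3 see.py top 205 195 60 45 e16t.png; python3 mv.py
```

```text
25.2333 [462.  258.  215.2] j [ 0.36  0.38  1.56 -0.    1.2   1.93] F [ 0.9  0.2 -1.4] w 22.0
```

step_arm --pt "-4 0 -8 0 12" --pt "-4 0 -20 0 12" --pt "-4 0 -35 0 12" --pt "-4 0 -50 0 12" --pt "-4 0 -60 0 12" --pt "-4 0 -60 0 12"

```text
t: 25.73
eef_pos: [458.8, 258.4, 277.9]
orientation: [-0.001, 1.0, 0.001, 0.002]
force: [0.6, 0.0, -1.0]
grip_width: 0.236
```

```bash
python3 see.py side 180 70 160 120 e17.png; python3 mv.py
```

```text
25.7833 [458.4 258.2 276.4] j [0.37 0.32 1.47 0.   1.35 1.94] F [ 0.2  0.3 -1.6] w 21.8
```

```bash
python3 mv.py 555 -175 275 -1.9
```

```text
25.7833 [458.4 258.2 276.4] j [0.37 0.32 1.47 0.   1.35 1.94] F [ 0.2  0.3 -1.6] w 21.8
{'shift': array([ 95.9, 433.4,   1.2]), 'az': np.float64(0.1), 'turn': np.float64(2.0), 'rows': np.float64(10.64476510668615)}
```

step_arm --pt "3 15 0 0 12" --pt "10 45 0 0 12" --pt "18 83 0 0 12" --pt "27 122 0 0 12" --pt "36 161 0 0 12" --pt "45 200 0 0 12" --pt "54 239 0 0 12" --pt "63 278 0 0 12" --pt "71 317 0 1 12" --pt "80 356 0 2 12"

```text
t: 26.62
eef_pos: [538.2, -99.6, 274.2]
orientation: [-0.0, 1.0, -0.017, -0.001]
force: [-0.1, -0.6, -1.7]
grip_width: 0.236
```

step_arm --pt "6 35 0 0 12" --pt "13 60 0 0 12" --pt "16 75 0 0 12" --pt "16 77 20 0 12" --pt "16 77 40 0 12" --pt "16 77 60 0 12" --pt "16 77 75 0 12" --pt "16 77 75 0 12"

```text
t: 27.28
eef_pos: [550.1, -173.7, 196.2]
orientation: [-0.002, 1.0, -0.016, -0.004]
force: [-1.2, 1.0, -1.6]
grip_width: 0.238
```

```bash
python3 see.py top 200 160 130 97 e18.png; python3 see.py side 200 120 200 150 e18s.png; python3 mv.py 567 -175.5 160 -1.9;python3 p2.py
```

```text
27.3833 [ 552.  -174.6  199.9] j [-0.44  0.48  1.44  0.    1.22  1.16] F [ 0.2  0.2 -1.1] w 21.8
{'shift': array([15.1,  0.5, 39.9]), 'az': np.float64(-1.87), 'turn': np.float64(0.03), 'rows': np.float64(1.0239372594677993)}
top
 jar (array([627.8, 238.7]), 31.8, 135)
 jar (array([627.2, 114.1]), 31.8, 114)
 jar (array([535.1,  59.7]), 31.7, 109)
 jar (array([507. , 254.1]), 31.9, 124)
 grip top 0 [nan nan nan] (array([0., 0.]), array([0., 0.]), 0.0)
 holder rim 112 (array([ 492. , -378.6]), array([61.5, 58.1]), 16.4) 31.31415469286888
 tray rim 148 (array([ 562.7, -178.8]), array([207.8,  42.9]), 10.4) 46.12722237186426
 rail 1032 (array([549., 168.]), array([268.8, 321. ]), 2.3) 82.56569180908748
 knobbar 74 [429.   72.2 104.9] (array([429.6,  72.4]), array([14. , 39.6]), 44.7)
side
 jar (array([628.7, 236.8]), 31.8, 98)
 jar (array([507.5, 252.7]), 32.0, 135)
 jar (array([628. , 112.6]), 31.9, 141)
 jar (array([535.7,  58.1]), 31.7, 151)
 grip top 0 [nan nan nan] (array([0., 0.]), array([0., 0.]), 0.0)
 holder rim 192 (array([ 490.9, -378.5]), array([66. , 57.3]), 15.7) 30.61618051851237
 tray rim 668 (array([ 522.2, -174.7]), array([ 68.2, 281.9]), 87.6) 46.035974942149075
 rail 853 (array([561.9, 161. ]), array([344., 260.]), 78.4) 83.85055547954939
 knobbar 70 [429.1  69.4 104.6] (array([430.2,  71.8]), array([16.7, 39.3]), 43.6)p2.py:22: RuntimeWarning: Mean of empty slice.
  Q=box(470,540,-400,-340,150,165);print(" grip top",len(Q),Q.mean(0).round(1),rect(Q))
  ret = um.true_divide(
```

step_arm --pt "2 0 20 0 12" --pt "2 0 40 0 12" --pt "2 0 55 0 12" --pt "2 0 63 0 12" --pt "2 0 63 0 12" --pt "2 0 63 0 12"

```text
t: 27.98
eef_pos: [554.7, -175.5, 138.3]
orientation: [0.0, 1.0, -0.017, 0.001]
force: [-0.1, -0.2, -0.8]
grip_width: 0.238
```

```bash
python3 see.py side 270 190 120 90 e19.png; python3 mv.py
```

```text
28.0333 [ 555.  -175.7  138.7] j [-0.44  0.54  1.51  0.    1.08  1.17] F [ 0.8 -0.  -1.2] w 22.1
```

step_arm --pt "4 0 3.5 0 12" --pt "9 0 3.5 0 12" --pt "14 0 2.5 0 12" --pt "20 0 0 0 12" --pt "26 0 -2.5 0 12" --pt "32 0 -4.5 0 12" --pt "38 0 -6.5 0 12" --pt "45 0 -8.5 0 12" --pt "45 0 -8.5 0 12"

```text
t: 28.78
eef_pos: [599.7, -176.9, 146.4]
orientation: [0.0, 1.0, -0.016, -0.0]
force: [-2.0, 0.3, 0.4]
grip_width: 0.238
```

step_arm --pt "6 0 -1 0 12" --pt "12 0 -2 0 12" --pt "18 0 -2 0 12" --pt "24 0 -2 0 12" --pt "30 0 -1 0 12" --pt "36 0 0 0 12" --pt "42 0 1 0 12" --pt "42 0 1 0 12"

```text
t: 29.45
eef_pos: [641.5, -178.3, 144.6]
orientation: [-0.0, 1.0, -0.017, -0.0]
force: [-3.5, -1.5, -0.5]
grip_width: 0.237
```

```bash
python3 see.py side 290 170 120 90 e20.png; python3 mv.py
```

```text
29.5 [ 641.4 -178.3  144.6] j [-0.39  0.68  1.23  0.    1.23  1.22] F [-2.8  0.2 -1.5] w 21.9
```

step_arm --pt "5 0 1 0 12" --pt "9 0 2 0 12" --pt "12 0 3 0 12" --pt "13 0 4 0 12" --pt "13 0 4 0 12" --pt "9 0 4 0 12" --pt "0 0 4 0 12" --pt "-10 0 4 0 12" --pt "-10 0 6 0 12" --pt "-10 0 6 0 12"

```text
t: 30.33
eef_pos: [631.7, -178.0, 138.9]
orientation: [0.0, 1.0, -0.017, 0.001]
force: [-0.5, -0.2, -1.0]
grip_width: 0.238
```

step_arm --pt "0 0 1 0 12" --pt "0 0 2 0 12" --pt "0 0 2 0 12" --pt "0 0 2 0 12"

```text
t: 30.67
eef_pos: [631.5, -177.9, 136.6]
orientation: [-0.0, 1.0, -0.017, 0.0]
force: [-0.2, 0.1, -0.8]
grip_width: 0.235
```

step_arm --pt "0 0 1 0 12" --pt "0 0 2 0 12" --pt "0 0 2 0 12"

```text
t: 30.92
eef_pos: [631.1, -177.9, 134.5]
orientation: [-0.0, 1.0, -0.017, -0.0]
force: [-0.3, -0.7, -1.8]
grip_width: 0.237
```

step_arm --pt "0 0 1 0 12" --pt "0 0 2 0 12" --pt "0 0 2 0 12"

```text
t: 31.17
eef_pos: [631.3, -178.0, 133.7]
orientation: [0.0, 1.0, -0.017, 0.0]
force: [-1.5, 0.8, 3.8]
grip_width: 0.238
```

```bash
python3 see.py side 290 170 120 90 e21.png; python3 mv.py
```

```text
31.2167 [ 631.3 -178.   133.6] j [-0.39  0.68  1.28  0.    1.19  1.21] F [-1.9  1.6  4.6] w 21.8
```

step_arm --pt "0 0 1 0 12" --pt "0 0 2 0 12" --pt "0 0 3 0 12" --pt "0 0 3 0 12"

```text
t: 31.55
eef_pos: [632.3, -178.0, 133.3]
orientation: [0.001, 1.0, -0.017, 0.002]
force: [-3.0, 3.1, 15.7]
grip_width: 0.238
```

```bash
python3 see.py side 290 200 80 60 e22.png; python3 mv.py
```

```text
31.6 [ 632.2 -178.   133.3] j [-0.39  0.68  1.28  0.    1.18  1.21] F [-1.8  1.9 16.8] w 21.5
```

step_arm --pt "-4 0 -2 0 12" --pt "-12 0 -2.2 0 12" --pt "-22 0 -2.2 0 12" --pt "-32 0 -2.2 0 12" --pt "-42 0 -2.2 0 12" --pt "-52 0 -2.2 0 12" --pt "-60 0 -2.2 0 12" --pt "-68 0 -2.2 0 12" --pt "-74 0 -2.2 0 12" --pt "-74 0 -2.2 0 12"

```text
t: 32.43
eef_pos: [557.2, -175.8, 133.5]
orientation: [0.001, 1.0, -0.017, 0.001]
force: [0.6, 0.2, 9.1]
grip_width: 0.238
```

step_arm --pt "-5 0 0 0 12" --pt "-10 0 0 0 12" --pt "-14 0 0 0 12" --pt "-18 0 0 0 12" --pt "-22 0 0 0 12" --pt "-22 0 0 0 12"

```text
t: 32.93
eef_pos: [536.0, -175.2, 133.5]
orientation: [0.001, 1.0, -0.017, 0.002]
force: [2.2, 0.7, 8.9]
grip_width: 0.235
```

step_arm --pt "-3 0 0 0 12" --pt "-6 0 0 0 12" --pt "-6 0 0 0 12"

```text
t: 33.18
eef_pos: [530.7, -175.0, 133.5]
orientation: [0.001, 1.0, -0.017, 0.003]
force: [3.6, 1.1, 7.3]
grip_width: 0.237
```

```bash
python3 see.py side 260 200 100 75 e23.png; python3 mv.py
```

```text
33.2333 [ 530.7 -175.1  133.5] j [-0.46  0.51  1.59  0.    1.04  1.15] F [3.  1.4 8.6] w 21.9
```

step_arm --pt "-3 0 0 0 12" --pt "-6 0 0 0 12" --pt "-8 0 0 0 12" --pt "-8 0 0 0 12"

```text
t: 33.57
eef_pos: [524.0, -175.0, 134.2]
orientation: [0.001, 1.0, -0.017, 0.004]
force: [6.3, 1.2, 8.2]
grip_width: 0.237
```

```bash
python3 see.py side 260 200 100 75 e24.png; python3 mv.py
```

```text
33.6167 [ 524.1 -175.   134.2] j [-0.46  0.5   1.61  0.    1.03  1.14] F [6.3 0.7 9.8] w 21.9
```

step_arm --pt "-2 0 0 0 12" --pt "-3 0 0 0 12" --pt "-3 0 0 0 12" --pt "0 0 -1 0 12" --pt "2 0 -4 0 12" --pt "3 0 -10 0 12" --pt "3 0 -20 0 12" --pt "3 0 -35 0 12" --pt "3 0 -52 0 12" --pt "3 0 -60 0 12"

```text
t: 34.45
eef_pos: [524.2, -174.6, 194.0]
orientation: [0.0, 1.0, -0.017, 0.0]
force: [0.6, 0.4, -1.5]
grip_width: 0.236
```

```bash
python3 see.py side 250 180 140 105 e25.png; python3 mv.py
```

```text
34.5 [ 524.8 -174.8  195. ] j [-0.46  0.44  1.53 -0.    1.18  1.14] F [ 1.2 -1.  -0.4] w 22.3
```

```bash
python3 ballpos.py 308.6 250.5; python3 mv.py 520 160 262 0
```

```text
ball [ 510.9 -176.4   86.8] resid 1.17 rel TCP [ -13.6   -1.7 -106.8]
34.55 [ 524.5 -174.7  193.6] j [-0.46  0.44  1.53 -0.    1.17  1.14] F [ 0.9  0.6 -1.7] w 22.4
{'shift': array([ -15.5, -334.3,  -68.8]), 'az': np.float64(-1.91), 'turn': np.float64(-1.91), 'rows': np.float64(8.192942031686533)}
```

step_arm --pt "0 0 -15 0 12" --pt "0 0 -35 0 12" --pt "0 -5 -55 0 12" --pt "0 -18 -66 0 12" --pt "-2 -38 -68 0 12" --pt "-3 -60 -68 0 12" --pt "-4 -82 -68 0 12" --pt "-5 -104 -68 0 12" --pt "-6 -126 -68 0 12" --pt "-7 -148 -68 0 12"

```text
t: 35.38
eef_pos: [521.2, -24.3, 259.0]
orientation: [-0.0, 1.0, -0.017, -0.001]
force: [0.0, -0.6, -1.8]
grip_width: 0.235
```

step_arm --pt "-1 -22 0 0 12" --pt "-2 -44 0 0 12" --pt "-3 -66 0 -1 12" --pt "-4 -88 0 -2 12" --pt "-5 -110 0 -2 12" --pt "-6 -132 0 -2 12" --pt "-7 -154 0 -2 12" --pt "-8 -172 0 -2 12" --pt "-8 -182 0 -2 12" --pt "-8 -186 0 -2 12"

```text
t: 36.22
eef_pos: [519.5, 161.6, 259.2]
orientation: [-0.0, 1.0, 0.002, -0.001]
force: [-0.0, -0.5, -0.6]
grip_width: 0.238
```

step_arm --pt "0 1.5 15 0 12" --pt "0 1.5 30 0 12" --pt "0 1.5 43 0 12" --pt "0 1.5 51 0 12" --pt "0 1.5 55 0 12" --pt "0 1.5 55 0 12"

```text
t: 36.72
eef_pos: [520.0, 158.0, 204.2]
orientation: [0.0, 1.0, 0.001, -0.001]
force: [-0.2, 0.2, -1.9]
grip_width: 0.238
```

```bash
python3 see.py side 200 80 160 120 e26.png; python3 mv.py 518 158 205 0
```

```text
36.7667 [520.4 158.1 205.1] j [ 0.15  0.41  1.54 -0.    1.2   1.72] F [ 0.9 -0.8 -1.7] w 21.5
{'shift': array([-2.4,  0.1,  0.1]), 'az': np.float64(0.07), 'turn': np.float64(0.07), 'rows': np.float64(0.057976289474242285)}
```

step_arm --pt "-3 0 0 0 12" --pt "-9 0 0 0 12" --pt "-15 0 0 0 12" --pt "-20 0 0 0 12" --pt "-25 0 0 0 12" --pt "-30 0 0 0 12" --pt "-35 0 0 0 12" --pt "-40 0 0 0 12" --pt "-44 0 0 0 12" --pt "-48 0 0 0 12"

```text
t: 37.6
eef_pos: [472.0, 158.4, 205.2]
orientation: [-0.0, 1.0, 0.001, 0.0]
force: [3.4, -0.0, 0.8]
grip_width: 0.235
```

step_arm --pt "-4 0 0 0 12" --pt "-8 0 0 0 12" --pt "-8 0 0 0 12" --pt "-6 0 -3 0 12" --pt "-5 0 -10 0 12" --pt "-5 0 -20 0 12" --pt "-5 0 -32 0 12" --pt "-5 0 -44 0 12" --pt "-5 0 -54 0 12" --pt "-5 0 -58 0 12"

```text
t: 38.43
eef_pos: [467.1, 158.3, 264.3]
orientation: [-0.0, 1.0, 0.001, -0.0]
force: [0.5, 0.1, -1.3]
grip_width: 0.239
```

```bash
python3 see.py side 180 60 160 120 e27.png; python3 mv.py
```

```text
38.4833 [467.3 158.4 264.4] j [0.17 0.27 1.58 0.   1.3  1.74] F [ 0.1 -1.1 -1.1] w 22.3
```

```bash
python3 ballpos.py 238.6 160.6; python3 mv.py 599 237.3 264 0
```

```text
ball [491.1 157.6 158.6] resid 1.12 rel TCP [  23.9   -0.7 -104.9]
38.5333 [467.2 158.3 263.5] j [0.17 0.27 1.58 0.   1.3  1.74] F [-0.1 -0.3 -1.8] w 22.0
{'shift': array([132. , -78.8,  -0.6]), 'az': np.float64(0.09), 'turn': np.float64(0.09), 'rows': np.float64(3.68597971204422)}
```

step_arm --pt "2 -1.5 0 0 12" --pt "6 -4 0 0 12" --pt "12 -8 0 0 12" --pt "20 -13 0 0 12" --pt "30 -19 0 0 12" --pt "41 -26 0 0 12" --pt "52 -33 0 0 12" --pt "63 -40 0 0 12" --pt "74 -47 0 0 12" --pt "85 -54 0 0 12"

```text
t: 39.37
eef_pos: [553.3, 213.3, 262.4]
orientation: [0.0, 1.0, 0.001, -0.0]
force: [0.5, -0.3, -2.3]
grip_width: 0.237
```

step_arm --pt "10 -6 0 0 12" --pt "19 -11 0 0 12" --pt "27 -16 0 0 12" --pt "34 -20 0 0 12" --pt "39 -23 0 0 12" --pt "42 -24.5 0 0 12" --pt "43 -25 0 0 12" --pt "43 -25 0 0 12" --pt "43 -25 0 0 12"

```text
t: 40.12
eef_pos: [595.1, 237.5, 263.0]
orientation: [0.0, 1.0, 0.001, -0.0]
force: [-0.6, 0.4, -2.2]
grip_width: 0.237
```

```bash
python3 see.py side 180 60 160 120 e28.png; python3 mv.py 595 237.3 214 0
```

```text
40.1667 [595.  237.4 263.2] j [0.26 0.55 1.14 0.   1.45 1.83] F [ 0.9 -0.2 -2. ] w 21.7
{'shift': array([-0. ,  0.1, 49.2]), 'az': np.float64(0.09), 'turn': np.float64(0.09), 'rows': np.float64(1.1794474335679075)}
```

step_arm --pt "0 0 4 0 12" --pt "0 0 12 0 12" --pt "0 0 22 0 12" --pt "0 0 32 0 12" --pt "0 0 42 0 12" --pt "0 0 50 0 12" --pt "0 0 55 0 12" --pt "0 0 57 0 12" --pt "0 0 58 0 12"

```text
t: 40.92
eef_pos: [595.2, 237.5, 204.6]
orientation: [0.0, 1.0, 0.001, -0.0]
force: [0.2, 0.7, -2.5]
grip_width: 0.239
```

step_arm --pt "-4 0 1 0 12" --pt "-8 0 2 0 12" --pt "-12 0 3 0 12" --pt "-16 0 4 0 12" --pt "-20 0 5 0 12" --pt "-24 0 6 0 12" --pt "-24 0 6 0 12"

```text
t: 41.5
eef_pos: [572.0, 237.7, 201.5]
orientation: [-0.001, 1.0, 0.001, 0.003]
force: [1.9, -1.3, 7.0]
grip_width: 0.242
```

```bash
python3 see.py side 220 90 100 75 e29.png; python3 mv.py
```

```text
41.55 [572.1 237.7 201.5] j [ 0.27  0.55  1.32 -0.    1.27  1.84] F [ 1.6 -0.5  6.7] w 21.9
```

step_arm --pt "-4 0 2 0 12" --pt "-8 0 4 0 12" --pt "-12 0 6 0 12" --pt "-16 0 8 0 12" --pt "-18 0 9 0 12" --pt "-18 0 9 0 12" --pt "-18 0 9 0 12"

```text
t: 42.13
eef_pos: [554.4, 237.9, 195.5]
orientation: [-0.001, 1.0, 0.001, 0.004]
force: [-3.9, -2.6, 24.9]
grip_width: 0.239
```

step_arm --pt "-17 0 5 0 12" --pt "-15 0 0 0 12" --pt "-12 0 -4 0 12" --pt "-9 0 -9 0 12" --pt "-9 0 -15 0 12" --pt "-9 0 -15 0 12"

```text
t: 42.63
eef_pos: [545.1, 237.5, 206.0]
orientation: [-0.0, 1.0, 0.001, 0.001]
force: [0.9, 0.2, -1.7]
grip_width: 0.236
```

```bash
python3 see.py side 220 90 100 75 e30.png; python3 mv.py
```

```text
42.6833 [544.8 237.5 205.4] j [0.28 0.5  1.39 0.   1.25 1.85] F [-0.4  0.2 -2.2] w 21.8
```

step_arm --pt "3 0 -6 0 12" --pt "6 0 -14 0 12" --pt "8 0 -26 0 12" --pt "8 0 -40 0 12" --pt "8 0 -55 0 12" --pt "8 0 -68 0 12" --pt "8 0 -70 0 12"

```text
t: 43.27
eef_pos: [553.4, 237.7, 278.3]
orientation: [-0.001, 1.0, 0.001, 0.002]
force: [0.2, 0.1, -1.2]
grip_width: 0.236
```

```bash
python3 see.py side 200 70 160 120 e31.png; python3 mv.py 555 -175 275 -1.9
```

```text
43.3167 [553.1 237.7 277.2] j [0.28 0.46 1.25 0.   1.43 1.85] F [ 0.  -0.4 -2.1] w 22.2
{'shift': array([  1.2, 412.7,   1.7]), 'az': np.float64(0.09), 'turn': np.float64(1.99), 'rows': np.float64(9.896658719869738)}
```

Spoon empty. Back to the tray to straighten it.

step_arm --pt "0 15 0 0 12" --pt "0 45 0 0 12" --pt "0 83 0 0 12" --pt "0 122 0 0 12" --pt "0 161 0 0 12" --pt "0 200 0 0 12" --pt "0 239 0 0 12" --pt "0 278 0 0 12" --pt "0 317 0 1 12" --pt "0 350 0 2 12"

```text
t: 44.15
eef_pos: [551.6, -115.8, 274.0]
orientation: [0.0, 1.0, -0.018, -0.001]
force: [1.1, 0.4, -1.8]
grip_width: 0.236
```

step_arm --pt "1 30 0 0 12" --pt "1 50 0 0 12" --pt "1 62 0 0 12" --pt "1 62 20 0 12" --pt "1 62 40 0 12" --pt "1 62 60 0 12" --pt "1 62 75 0 12" --pt "1 62 75 0 12"

```text
t: 44.82
eef_pos: [549.5, -173.5, 196.0]
orientation: [-0.002, 1.0, -0.016, -0.004]
force: [0.3, -0.6, -1.3]
grip_width: 0.237
```

```bash
python3 see.py top 200 160 130 97 e32.png; python3 mv.py 555 -175.3 135 -1.9;python3 p2.py 2>/dev/null| grep jar
```

```text
44.8667 [ 550.4 -173.9  198.1] j [-0.44  0.48  1.44  0.    1.22  1.16] F [-0.6 -0.1 -1.9] w 21.6
{'shift': array([ 4.9,  1.4, 63.1]), 'az': np.float64(-1.89), 'turn': np.float64(0.01), 'rows': np.float64(1.51774579685676)}
 jar (array([627., 114.]), 31.7, 116)
 jar (array([611. , 236.7]), 32.0, 125)
 jar (array([535. ,  59.8]), 31.7, 113)
 jar (array([507. , 254.2]), 32.0, 125)
 jar (array([611.9, 235. ]), 31.9, 106)
 jar (array([507.6, 252.2]), 31.9, 137)
 jar (array([628. , 112.4]), 31.8, 137)
 jar (array([535.8,  58.2]), 31.8, 153)
```

step_arm --pt "3 1.4 20 0 12" --pt "3 1.4 40 0 12" --pt "3 1.4 55 0 12" --pt "3 1.4 62 0 12" --pt "3 1.4 62 0 12" --pt "3 1.4 62 0 12"

```text
t: 45.47
eef_pos: [555.3, -176.2, 139.1]
orientation: [0.0, 1.0, -0.017, 0.001]
force: [0.1, 0.2, -0.3]
grip_width: 0.236
```

```bash
python3 mv.py
```

```text
45.4667 [ 555.3 -176.2  139.1] j [-0.44  0.55  1.51  0.    1.09  1.16] F [ 0.1  0.2 -0.3] w 21.7
```

step_arm --pt "4 0 8 0 12" --pt "9 0 9 0 12" --pt "14 0 8 0 12" --pt "20 0 5.5 0 12" --pt "26 0 3 0 12" --pt "32 0 1 0 12" --pt "38 0 -1 0 12" --pt "45 0 -3 0 12" --pt "51 0 -4 0 12" --pt "57 0 -5 0 12"

```text
t: 46.3
eef_pos: [611.1, -177.9, 143.6]
orientation: [-0.0, 1.0, -0.016, -0.001]
force: [-6.4, -0.7, 3.1]
grip_width: 0.236
```

step_arm --pt "6 0 0 0 12" --pt "12 0 0 0 12" --pt "18 0 1 0 12" --pt "24 0 2 0 12" --pt "30 0 3 0 12" --pt "36 0 5 0 12" --pt "40 0 6 0 12" --pt "42 0 7 0 12" --pt "42 0 7 0 12"

```text
t: 47.05
eef_pos: [653.5, -179.2, 135.9]
orientation: [-0.0, 1.0, -0.017, -0.001]
force: [-4.0, 0.2, -0.2]
grip_width: 0.235
```

step_arm --pt "-4 0 0 0 12" --pt "-14 0 1 0 12" --pt "-24 0 2 0 12" --pt "-24 0 4 0 12" --pt "-24 0 4 0 12"

```text
t: 47.47
eef_pos: [630.0, -178.6, 132.2]
orientation: [0.0, 1.0, -0.017, 0.001]
force: [0.0, 0.4, -2.1]
grip_width: 0.238
```

```bash
python3 mv.py;python3 see.py side 290 200 80 60 e33.png
```

```text
47.4667 [ 630.  -178.6  132.2] j [-0.39  0.67  1.28  0.    1.18  1.21] F [ 0.   0.4 -2.1] w 21.8
```

Lower until contact.

step_arm --pt "0 0 1 0 12" --pt "0 0 2 0 12" --pt "0 0 3 0 12" --pt "0 0 3 0 12"

```text
t: 47.85
eef_pos: [630.0, -178.5, 129.0]
orientation: [0.0, 1.0, -0.017, 0.0]
force: [0.4, -0.2, -1.5]
grip_width: 0.237
```

step_arm --pt "0 0 1 0 12" --pt "0 0 2 0 12" --pt "0 0 3 0 12" --pt "0 0 3 0 12"

```text
t: 48.18
eef_pos: [630.2, -178.5, 128.6]
orientation: [0.0, 1.0, -0.017, 0.001]
force: [-3.4, 1.2, 12.2]
grip_width: 0.235
```

step_arm --pt "0 0 1 0 28" --pt "0 0 1 0 28" --pt "0 0 1 0 28" --pt "0 0 -3 0 28" --pt "0 0 -8 0 28" --pt "0 0 -8 0 28" --pt "0 0 -8 0 12" --pt "0 0 -8 0 12" --pt "0 0 -8 0 12" --pt "0 0 -8 0 12"

```text
t: 49.02
eef_pos: [629.8, -178.6, 134.3]
orientation: [0.0, 1.0, -0.017, 0.0]
force: [-0.3, 0.1, 2.9]
grip_width: 0.239
```

```bash
python3 mv.py;python3 see.py side 290 200 80 60 e34.png
```

```text
49.0167 [ 629.8 -178.6  134.3] j [-0.39  0.67  1.28  0.    1.19  1.21] F [-0.3  0.1  2.9] w 21.9
```

step_arm --pt "-4 0 0 0 12" --pt "-14 0 0 0 12" --pt "-26 0 0 0 12" --pt "-38 0 0 0 12" --pt "-50 0 0 0 12" --pt "-62 0 0 0 12" --pt "-74 0 0 0 12" --pt "-84 0 0 0 12" --pt "-92 0 0 0 12" --pt "-100 0 0 0 12"

```text
t: 49.9
eef_pos: [529.5, -175.2, 134.3]
orientation: [0.0, 1.0, -0.017, 0.001]
force: [3.1, -0.6, -0.4]
grip_width: 0.234
```

step_arm --pt "-6 0 0 0 12" --pt "-12 0 0 0 12" --pt "-18 0 0 0 12" --pt "-23 0 0 0 12" --pt "-27 0 0 0 12" --pt "-30 0 0 0 12" --pt "-30 0 0 0 12"

```text
t: 50.48
eef_pos: [500.0, -174.3, 134.4]
orientation: [0.0, 1.0, -0.017, 0.001]
force: [4.3, 0.9, 2.8]
grip_width: 0.236
```

```bash
python3 mv.py;python3 see.py side 260 200 80 60 e35.png
```

```text
50.4833 [ 500.  -174.3  134.4] j [-0.48  0.47  1.67  0.    1.01  1.12] F [4.3 0.9 2.8] w 21.7
```

step_arm --pt "-3 0 0 0 12" --pt "-6 0 0 0 12" --pt "-8 0 0 0 12" --pt "-8 0 0 0 12"

```text
t: 50.87
eef_pos: [493.4, -174.2, 135.4]
orientation: [0.001, 1.0, -0.017, 0.002]
force: [6.2, 1.7, 7.2]
grip_width: 0.238
```

```bash
python3 mv.py;python3 see.py side 250 210 120 90 e36.png
```

```text
50.8667 [ 493.4 -174.2  135.4] j [-0.49  0.45  1.69  0.    1.    1.12] F [6.2 1.7 7.2] w 21.8
```

step_arm --pt "0 0 -1 0 12" --pt "2 0 -4 0 12" --pt "3 0 -10 0 12" --pt "3 0 -20 0 12" --pt "3 0 -35 0 12" --pt "3 0 -52 0 12" --pt "3 0 -60 0 12" --pt "3 0 -60 0 12"

```text
t: 51.58
eef_pos: [494.8, -174.3, 195.8]
orientation: [0.001, 1.0, -0.017, 0.001]
force: [0.8, 0.6, -1.7]
grip_width: 0.24
```

```bash
python3 mv.py 520 160 262 0;python3 see.py side 250 190 120 90 e37.png
```

```text
51.5833 [ 494.8 -174.3  195.8] j [-0.48  0.39  1.6  -0.    1.15  1.12] F [ 0.8  0.6 -1.7] w 22.0
{'shift': array([  14.2, -334.9,  -66.5]), 'az': np.float64(-1.9), 'turn': np.float64(-1.9), 'rows': np.float64(8.19547470798393)}
```

step_arm --pt "0 0 -15 0 12" --pt "0 0 -35 0 12" --pt "0 -5 -55 0 12" --pt "1 -18 -66 0 12" --pt "2 -38 -68 0 12" --pt "3 -60 -68 0 12" --pt "4 -82 -68 0 12" --pt "5 -104 -68 0 12" --pt "6 -126 -68 0 12" --pt "7 -148 -68 0 12"

```text
t: 52.47
eef_pos: [505.7, -24.4, 260.8]
orientation: [-0.0, 1.0, -0.017, -0.001]
force: [0.2, 0.6, -1.7]
grip_width: 0.235
```

step_arm --pt "1 -22 0 0 12" --pt "2 -44 0 0 12" --pt "3 -66 0 -1 12" --pt "4 -88 0 -2 12" --pt "5 -110 0 -2 12" --pt "6 -132 0 -2 12" --pt "7 -154 0 -2 12" --pt "8 -172 0 -2 12" --pt "8 -182 0 -2 12" --pt "8 -184 0 -2 12"

```text
t: 53.3
eef_pos: [519.9, 159.2, 261.0]
orientation: [-0.0, 1.0, 0.002, -0.001]
force: [-0.6, 0.5, -1.1]
grip_width: 0.24
```

step_arm --pt "0 1.5 15 0 12" --pt "0 1.5 30 0 12" --pt "0 1.5 43 0 12" --pt "0 1.5 51 0 12" --pt "0 1.5 57 0 12" --pt "0 1.5 57 0 12"

```text
t: 53.8
eef_pos: [520.1, 155.2, 203.8]
orientation: [0.0, 1.0, 0.001, -0.001]
force: [0.3, 0.1, -1.6]
grip_width: 0.239
```

```bash
python3 see.py side 200 80 160 120 e38.png; python3 mv.py 518 158 205 0; python3 p2.py 2>/dev/null| grep jar
```

```text
53.85 [520.6 155.4 204.8] j [ 0.15  0.41  1.54 -0.    1.19  1.72] F [-0.4 -0.5 -1.9] w 21.8
{'shift': array([-2.6, -2.6, -0.2]), 'az': np.float64(0.07), 'turn': np.float64(0.07), 'rows': np.float64(0.08831156601810862)}
 jar (array([627.2, 114.1]), 31.7, 109)
 jar (array([611.5, 236.7]), 31.7, 47)
 jar (array([535.1,  59.8]), 31.8, 66)
 jar (array([505.5, 253.9]), 30.7, 36)
 jar (array([612.3, 232. ]), 29.6, 45)
 jar (array([507.4, 252.7]), 32.0, 135)
 jar (array([628.1, 112.6]), 31.8, 136)
 jar (array([535.7,  58. ]), 31.8, 155)
```

step_arm --pt "-3 0 0 0 12" --pt "-9 0 0 0 12" --pt "-15 0 0 0 12" --pt "-20 0 0 0 12" --pt "-25 0 0 0 12" --pt "-30 0 0 0 12" --pt "-35 0 0 0 12" --pt "-40 0 0 0 12" --pt "-44 0 0 0 12" --pt "-48 0 0 0 12"

```text
t: 54.78
eef_pos: [472.4, 155.8, 205.2]
orientation: [-0.0, 1.0, 0.001, 0.0]
force: [4.5, 0.5, 0.8]
grip_width: 0.24
```

step_arm --pt "-4 0 0 0 12" --pt "-7 0 0 0 12" --pt "-7 0 0 0 12" --pt "-5 0 -3 0 12" --pt "-4 0 -10 0 12" --pt "-4 0 -20 0 12" --pt "-4 0 -32 0 12" --pt "-4 0 -44 0 12" --pt "-4 0 -54 0 12" --pt "-4 0 -58 0 12"

```text
t: 55.62
eef_pos: [468.5, 155.6, 264.3]
orientation: [-0.0, 1.0, 0.001, -0.0]
force: [0.7, -0.4, -2.2]
grip_width: 0.237
```

```bash
python3 see.py side 180 60 160 120 e39.png; python3 ballpos.py 238.6 160.6; python3 mv.py 594.5 113.2 264 0
```

```text
ball [490.4 155.5 157.3] resid 2.56 rel TCP [  21.8   -0.2 -106.2]
55.7167 [468.5 155.7 263.4] j [0.17 0.27 1.58 0.   1.3  1.73] F [-0.1 -0.9 -1.5] w 21.9
{'shift': array([125.9,  42.7,  -0.6]), 'az': np.float64(0.09), 'turn': np.float64(0.09), 'rows': np.float64(3.1877418223052003)}
```

step_arm --pt "2 0.7 0 0 12" --pt "6 2 0 0 12" --pt "12 4 0 0 12" --pt "20 7 0 0 12" --pt "30 10 0 0 12" --pt "41 14 0 0 12" --pt "52 18 0 0 12" --pt "63 22 0 0 12" --pt "74 26 0 0 12" --pt "84 29 0 0 12"

```text
t: 56.55
eef_pos: [554.3, 126.0, 262.6]
orientation: [0.0, 1.0, 0.0, -0.0]
force: [-0.1, 0.7, -1.1]
grip_width: 0.235
```

step_arm --pt "10 3 0 0 12" --pt "19 6 0 0 12" --pt "27 9 0 0 12" --pt "34 11.5 0 0 12" --pt "39 13 0 0 12" --pt "42 13.5 0 0 12" --pt "42 13.5 0 0 12" --pt "42 13.5 0 0 12"

```text
t: 57.22
eef_pos: [594.7, 113.5, 263.1]
orientation: [-0.0, 1.0, 0.001, -0.0]
force: [0.4, 0.8, -2.1]
grip_width: 0.239
```

```bash
python3 see.py side 200 70 160 120 e40.png; python3 mv.py 594.5 113.2 206 0
```

```text
57.2667 [594.6 113.6 263.1] j [0.06 0.48 1.26 0.   1.4  1.63] F [-0.5  0.3 -1.9] w 21.7
{'shift': array([-0. ,  0.4, 57.1]), 'az': np.float64(0.11), 'turn': np.float64(0.11), 'rows': np.float64(1.3697062187949185)}
```

step_arm --pt "0 0 4 0 12" --pt "0 0 12 0 12" --pt "0 0 22 0 12" --pt "0 0 32 0 12" --pt "0 0 42 0 12" --pt "0 0 50 0 12" --pt "0 0 55 0 12" --pt "0 0 57 0 12" --pt "0 0 58 0 12"

```text
t: 58.02
eef_pos: [594.8, 113.4, 204.6]
orientation: [-0.0, 1.0, 0.001, -0.0]
force: [0.2, 0.2, -2.5]
grip_width: 0.237
```

step_arm --pt "-4 0 1 0 12" --pt "-8 0 2 0 12" --pt "-12 0 3 0 12" --pt "-16 0 4 0 12" --pt "-20 0 5 0 12" --pt "-24 0 6 0 12" --pt "-24 0 6 0 12"

```text
t: 58.6
eef_pos: [571.7, 113.4, 201.8]
orientation: [-0.0, 1.0, 0.001, 0.003]
force: [1.4, -0.6, 8.5]
grip_width: 0.239
```

step_arm --pt "-4 0 2 0 12" --pt "-8 0 4 0 12" --pt "-12 0 5.5 0 12" --pt "-16 0 7 0 12" --pt "-18 0 8 0 12" --pt "-18 0 8 0 12" --pt "-18 0 8 0 12"

```text
t: 59.18
eef_pos: [554.0, 113.5, 195.7]
orientation: [-0.0, 1.0, 0.001, 0.004]
force: [-3.5, -0.7, 21.6]
grip_width: 0.238
```

```bash
python3 see.py side 230 110 100 75 e41.png; python3 mv.py
```

```text
59.2333 [554.  113.5 195.7] j [ 0.07  0.45  1.49 -0.    1.19  1.64] F [-4.6 -0.4 22.7] w 21.5
```

step_arm --pt "1 0 -4 0 12" --pt "4 0 -8 0 12" --pt "7 0 -13 0 12" --pt "9 0 -18 0 12" --pt "9 0 -26 0 12" --pt "9 0 -26 0 12"

```text
t: 59.73
eef_pos: [562.5, 113.4, 218.4]
orientation: [-0.0, 1.0, 0.001, 0.001]
force: [1.1, 0.2, -2.2]
grip_width: 0.238
```

```bash
python3 see.py side 230 110 100 75 e42.png; python3 mv.py
```

```text
59.7833 [562.2 113.4 217.8] j [0.07 0.45 1.43 0.   1.26 1.63] F [ 1.1  0.9 -1.1] w 21.8
```

Ball out; raise and return to the tray.

step_arm --pt "0 0 -10 0 12" --pt "0 0 -22 0 12" --pt "0 0 -38 0 12" --pt "0 0 -52 0 12" --pt "0 8 -60 0 12" --pt "0 25 -60 0 12" --pt "0 55 -60 0 12" --pt "-2 90 -60 0 12" --pt "-4 125 -60 0 12" --pt "-6 160 -60 0 12"

```text
t: 60.62
eef_pos: [555.4, -48.5, 277.1]
orientation: [0.0, 1.0, 0.001, -0.0]
force: [0.6, -0.2, -1.5]
grip_width: 0.241
```

```bash
python3 mv.py 553 -175.3 275 -1.9
```

```text
60.6167 [555.4 -48.5 277.1] j [-0.22  0.38  1.38 -0.    1.38  1.34] F [ 0.6 -0.2 -1.5] w 22.1
{'shift': array([ -2.7, 126.8,   2.1]), 'az': np.float64(0.13), 'turn': np.float64(2.03), 'rows': np.float64(3.04264877289)}
```

step_arm --pt "-1 35 0 1 12" --pt "-2 70 0 2 12" --pt "-2.7 105 0 2 12" --pt "-2.7 126.8 0 2 12" --pt "-2.7 126.8 30 2 12" --pt "-2.7 126.8 65 2 12" --pt "-2.7 126.8 100 2 12" --pt "-2.7 126.8 125 2 12" --pt "-2.7 126.8 132 2 12" --pt "-2.7 126.8 132 2 12"

```text
t: 61.45
eef_pos: [552.3, -173.4, 143.2]
orientation: [-0.001, 1.0, -0.017, -0.002]
force: [0.1, 0.1, -1.3]
grip_width: 0.232
```

```bash
python3 see.py top 200 160 130 97 e43.png; python3 mv.py 553 -175.5 135 -1.9;python3 p2.py 2>/dev/null| grep jar;python3 see.py side 250 190 120 90 e44.png
```

```text
61.5 [ 553.5 -173.8  145.2] j [-0.44  0.54  1.51 -0.    1.1   1.17] F [ 0.1 -0.7 -1. ] w 21.7
{'shift': array([-0.5,  1.8, 10.2]), 'az': np.float64(-1.92), 'turn': np.float64(-0.02), 'rows': np.float64(0.24934268005060065)}
 jar (array([611.1, 236.7]), 32.1, 125)
 jar (array([603.8, 112.9]), 31.7, 126)
 jar (array([535. ,  59.7]), 31.8, 110)
 jar (array([507. , 254.2]), 31.9, 124)
 jar (array([507.2, 252.6]), 32.0, 113)
 jar (array([604.7, 111.2]), 31.8, 137)
 jar (array([535.8,  58.1]), 31.9, 154)
```

step_arm --pt "0 1 0 0 12" --pt "0 1 0 0 12"

```text
t: 61.82
eef_pos: [554.2, -174.8, 146.5]
orientation: [0.001, 1.0, -0.017, 0.001]
force: [-0.3, -0.0, -1.4]
grip_width: 0.237
```

```bash
python3 mv.py 553 -175.5 135 -1.9
```

```text
61.8167 [ 554.2 -174.8  146.5] j [-0.44  0.53  1.51  0.    1.1   1.17] F [-0.3 -0.  -1.4] w 21.7
{'shift': array([-1.2,  0.7, 11.5]), 'az': np.float64(-1.9), 'turn': np.float64(-0.0), 'rows': np.float64(0.2771017498864977)}
```

step_arm --pt "2 0.7 9 0 12" --pt "5 0.7 14 0 12" --pt "10 0.7 16 0 12" --pt "15 0.7 15 0 12" --pt "21 0.7 13 0 12" --pt "27 0.7 10.5 0 12" --pt "33 0.7 8.5 0 12" --pt "39 0.7 6.5 0 12" --pt "46 0.7 4.5 0 12" --pt "52 0.7 3.5 0 12"

```text
t: 62.65
eef_pos: [604.8, -176.7, 141.3]
orientation: [-0.0, 1.0, -0.017, -0.002]
force: [-5.3, 0.4, 2.0]
grip_width: 0.238
```

step_arm --pt "6 0 -1 0 12" --pt "12 0 -1 0 12" --pt "18 0 -1 0 12" --pt "24 0 0 0 12" --pt "30 0 1 0 12" --pt "36 0 2 0 12" --pt "42 0 4 0 12" --pt "46 0 6 0 12" --pt "48 0 7 0 12" --pt "48 0 7 0 12"

```text
t: 63.48
eef_pos: [653.1, -178.3, 133.5]
orientation: [-0.0, 1.0, -0.017, -0.001]
force: [-4.8, 0.4, -0.9]
grip_width: 0.236
```

step_arm --pt "-4 0 0 0 12" --pt "-14 0 1 0 12" --pt "-24 0 2 0 12" --pt "-24 0 4 0 12" --pt "-24 0 6 0 12" --pt "-24 0 6 0 12"

```text
t: 63.98
eef_pos: [630.2, -177.8, 129.9]
orientation: [0.0, 1.0, -0.017, 0.001]
force: [-2.6, 1.4, 5.7]
grip_width: 0.24
```

```bash
python3 mv.py;python3 see.py side 290 200 80 60 e45.png
```

```text
63.9833 [ 630.2 -177.8  129.9] j [-0.39  0.68  1.29  0.    1.18  1.21] F [-2.6  1.4  5.7] w 22.0
```

step_arm --pt "0 0 0 0 28" --pt "0 0 0 0 28" --pt "0 0 0 0 28" --pt "0 0 -3 0 28" --pt "0 0 -5.5 0 28" --pt "0 0 -5.5 0 12" --pt "0 0 -5.5 0 12" --pt "0 0 -5.5 0 12" --pt "0 0 -5.5 0 12" --pt "0 0 -5.5 0 12"

```text
t: 64.87
eef_pos: [629.8, -177.7, 134.5]
orientation: [0.0, 1.0, -0.017, 0.001]
force: [0.9, -0.7, 2.9]
grip_width: 0.239
```

step_arm --pt "-4 0 0 0 12" --pt "-14 0 0 0 12" --pt "-26 0 0 0 12" --pt "-38 0 0 0 12" --pt "-50 0 0 0 12" --pt "-62 0 0 0 12" --pt "-74 0 0 0 12" --pt "-84 0 0 0 12" --pt "-92 0 0 0 12" --pt "-100 0 0 0 12"

```text
t: 65.7
eef_pos: [529.5, -174.4, 134.5]
orientation: [0.0, 1.0, -0.017, 0.001]
force: [1.4, 0.8, 3.1]
grip_width: 0.243
```

```bash
python3 mv.py;python3 see.py side 250 200 120 90 e46.png
```

```text
65.7 [ 529.5 -174.4  134.5] j [-0.46  0.51  1.59  0.    1.04  1.15] F [1.4 0.8 3.1] w 22.3
```

step_arm --pt "-6 0 0 0 12" --pt "-14 0 0 0 12" --pt "-22 0 0 0 12" --pt "-30 0 0 0 12" --pt "-38 0 0 0 12" --pt "-45 0 0 0 12" --pt "-51 0 0 0 12" --pt "-55 0 0 0 12" --pt "-58 0 0 0 12" --pt "-58 0 0 0 12"

```text
t: 66.58
eef_pos: [472.6, -172.8, 136.2]
orientation: [0.001, 1.0, -0.017, 0.003]
force: [4.3, 2.9, 16.6]
grip_width: 0.24
```

step_arm --pt "-3 0 0 0 12" --pt "-6 0 0 0 12" --pt "-7 0 0 0 12" --pt "-7 0 0 0 12"

```text
t: 66.92
eef_pos: [465.6, -172.5, 136.0]
orientation: [0.001, 1.0, -0.017, 0.002]
force: [3.9, 2.0, 14.8]
grip_width: 0.234
```

```bash
python3 mv.py;python3 see.py side 250 200 120 90 e47.png
```

```text
66.9167 [ 465.6 -172.5  136. ] j [-0.51  0.41  1.76  0.    0.97  1.09] F [ 3.9  2.  14.8] w 21.5
```

step_arm --pt "-1 0 -1 0 12" --pt "-1 0 -2 0 12" --pt "-1 0 -2 0 12"

```text
t: 67.22
eef_pos: [463.1, -172.2, 136.2]
orientation: [0.0, 1.0, -0.017, -0.0]
force: [2.3, 0.4, 6.5]
grip_width: 0.239
```

step_arm --pt "0 0 -1 0 12" --pt "2 0 -4 0 12" --pt "3 0 -10 0 12" --pt "3 0 -20 0 12" --pt "3 0 -35 0 12" --pt "3 0 -52 0 12" --pt "3 0 -60 0 12" --pt "3 0 -60 0 12"

```text
t: 67.88
eef_pos: [467.0, -172.6, 197.5]
orientation: [0.001, 1.0, -0.017, 0.001]
force: [0.5, -0.0, -2.3]
grip_width: 0.235
```

```bash
python3 mv.py 520 160 262 0;python3 see.py side 250 190 120 90 e48.png
```

```text
67.8833 [ 467.  -172.6  197.5] j [-0.51  0.34  1.67 -0.    1.13  1.1 ] F [ 0.5 -0.  -2.3] w 21.6
{'shift': array([  42. , -334.1,  -64.8]), 'az': np.float64(-1.9), 'turn': np.float64(-1.9), 'rows': np.float64(8.22226799816759)}
```

```bash
python3 mv.py 595 -176.5 197 -1.9
```

```text
67.9333 [ 466.6 -172.3  196.3] j [-0.51  0.34  1.68 -0.    1.13  1.1 ] F [-0.2  0.3 -1.4] w 21.6
{'shift': array([ 1.285e+02, -1.000e-01, -6.000e-01]), 'az': np.float64(-1.91), 'turn': np.float64(-0.01), 'rows': np.float64(3.0819191491169042)}
```

step_arm --pt "15 0 0 0 12" --pt "45 0 0 0 12" --pt "80 0 0 0 12" --pt "110 0 0 0 12" --pt "128 0 0 0 12" --pt "128 0 20 0 12" --pt "128 0 38 0 12" --pt "128 0 48 0 12" --pt "128 0 49 0 12" --pt "128 0 49 0 12"

```text
t: 68.77
eef_pos: [593.8, -176.3, 146.0]
orientation: [-0.001, 1.0, -0.017, -0.001]
force: [-0.6, 0.3, -0.7]
grip_width: 0.238
```

```bash
python3 mv.py 595 -176.5 147 -1.9;python3 see.py side 270 190 120 90 e49.png
```

```text
68.7667 [ 593.8 -176.3  146. ] j [-0.41  0.6   1.38  0.    1.16  1.19] F [-0.6  0.3 -0.7] w 21.8
{'shift': array([ 1.2,  0.1, -1. ]), 'az': np.float64(-1.92), 'turn': np.float64(-0.02), 'rows': np.float64(0.03824752669321752)}
```

Push the heel back against the end wall.

step_arm --pt "7 0 -1 0 12" --pt "14 0 -1 0 12" --pt "21 0 -1 0 12" --pt "28 0 0 0 12" --pt "35 0 1 0 12" --pt "41 0 2 0 12" --pt "47 0 4 0 12" --pt "52 0 6 0 12" --pt "58 0 8 0 12" --pt "60 0 9 0 12"

```text
t: 69.65
eef_pos: [654.7, -178.4, 137.5]
orientation: [-0.0, 1.0, -0.017, -0.001]
force: [-6.4, 0.7, 3.4]
grip_width: 0.237
```

step_arm --pt "0 0 0 0 12" --pt "-10 0 0 0 12" --pt "-24 0 0 0 12" --pt "-24 0 2 0 12" --pt "-24 0 2 0 12"

```text
t: 70.07
eef_pos: [631.2, -177.8, 136.1]
orientation: [0.0, 1.0, -0.017, 0.001]
force: [0.2, 0.1, -0.1]
grip_width: 0.236
```

```bash
python3 mv.py;python3 see.py side 290 200 80 60 e50.png
```

```text
70.0667 [ 631.2 -177.8  136.1] j [-0.39  0.67  1.28  0.    1.19  1.21] F [ 0.2  0.1 -0.1] w 21.6
```

step_arm --pt "0 0 1 0 12" --pt "0 0 2 0 12" --pt "0 0 3 0 12" --pt "0 0 3 0 12"

```text
t: 70.45
eef_pos: [630.7, -177.6, 132.6]
orientation: [-0.0, 1.0, -0.017, -0.0]
force: [-0.3, -0.4, -1.5]
grip_width: 0.236
```

step_arm --pt "0 0 1 0 12" --pt "0 0 2 0 12" --pt "0 0 2 0 12"

```text
t: 70.7
eef_pos: [630.8, -177.8, 131.7]
orientation: [0.0, 1.0, -0.017, 0.0]
force: [-1.7, -0.2, 2.3]
grip_width: 0.236
```

step_arm --pt "0 0 0.5 0 30" --pt "0 0 0.5 0 30" --pt "0 0 0.5 0 30" --pt "0 0 -2 0 30" --pt "0 0 -2.5 0 30" --pt "0 0 -2.5 0 12" --pt "0 0 -2.5 0 12" --pt "0 0 -2.5 0 12" --pt "0 0 -2.5 0 12" --pt "0 0 -2 0 12"

```text
t: 71.53
eef_pos: [630.7, -177.7, 133.5]
orientation: [0.0, 1.0, -0.017, 0.0]
force: [-1.6, 1.5, 6.6]
grip_width: 0.237
```

step_arm --pt "-4 0 1 0 12" --pt "-14 0 1 0 12" --pt "-26 0 1 0 12" --pt "-38 0 1 0 12" --pt "-50 0 1 0 12" --pt "-62 0 1 0 12" --pt "-74 0 1 0 12" --pt "-84 0 1 0 12" --pt "-92 0 1 0 12" --pt "-100 0 1 0 12"

```text
t: 72.37
eef_pos: [531.3, -174.7, 133.0]
orientation: [0.001, 1.0, -0.017, 0.002]
force: [2.8, 0.8, 2.9]
grip_width: 0.24
```

```bash
python3 mv.py;python3 see.py side 250 200 120 90 e51.png
```

```text
72.3667 [ 531.3 -174.7  133. ] j [-0.45  0.51  1.59  0.    1.04  1.15] F [2.8 0.8 2.9] w 22.0
```

```bash
python3 see.py top 340 160 120 90 e52t.png;python3 see.py side 300 190 90 67 e52.png
```

step_arm --pt "0 0 -5 0 12" --pt "0 0 -20 0 12" --pt "0 0 -40 0 12" --pt "0 0 -60 0 12" --pt "0 0 -80 0 12" --pt "0 0 -90 0 12" --pt "0 0 -90 0 12"

```text
t: 73.1
eef_pos: [530.9, -174.7, 223.5]
orientation: [0.001, 1.0, -0.017, 0.001]
force: [0.1, -0.0, -0.9]
grip_width: 0.237
```

```bash
python3 mv.py;python3 see.py side 250 170 120 90 e53.png
```

```text
73.1 [ 530.9 -174.7  223.5] j [-0.45  0.42  1.47 -0.    1.25  1.15] F [ 0.1 -0.  -0.9] w 21.7
```

step_arm --pt "5 0 20 0 12" --pt "8 0 45 0 12" --pt "8 0 70 0 12" --pt "8 0 85 0 12" --pt "8 0 90 0 12" --pt "8 0 90 0 12"

```text
t: 73.65
eef_pos: [538.0, -174.1, 130.9]
orientation: [-0.001, 1.0, -0.017, -0.001]
force: [2.4, 2.3, 4.4]
grip_width: 0.239
```

step_arm --pt "0 0 2 0 12" --pt "0 0 4 0 12" --pt "0 0 4 0 12"

```text
t: 73.9
eef_pos: [538.8, -174.1, 130.4]
orientation: [-0.0, 1.0, -0.017, 0.001]
force: [-6.1, 4.2, 27.4]
grip_width: 0.24
```

step_arm --pt "0 0 2 0 12" --pt "0 0 4 0 12" --pt "0 0 4 0 12"

```text
t: 74.15
eef_pos: [540.2, -174.4, 128.8]
orientation: [0.001, 1.0, -0.017, 0.003]
force: [-7.1, 5.6, 40.0]
grip_width: 0.237
```

```bash
python3 mv.py;python3 see.py side 270 190 120 90 e54.png
```

```text
74.15 [ 540.2 -174.4  128.8] j [-0.45  0.53  1.57  0.    1.04  1.15] F [-7.1  5.6 40. ] w 21.7
```

step_arm --pt "0 0 -4 0 12" --pt "0 0 -8 0 12" --pt "0 0 -8 0 12" --pt "0 0 -8 0 12"

```text
t: 74.53
eef_pos: [537.7, -174.4, 130.6]
orientation: [-0.001, 1.0, -0.017, -0.001]
force: [0.5, 0.1, -1.2]
grip_width: 0.237
```

```bash
python3 mv.py
```

```text
74.5333 [ 537.7 -174.4  130.6] j [-0.45  0.53  1.57 -0.    1.05  1.16] F [ 0.5  0.1 -1.2] w 21.8
```

step_arm --pt "6 0 -1 0 12" --pt "13 0 -2 0 12" --pt "20 0 -3 0 12" --pt "27 0 -5 0 12" --pt "34 0 -8 0 12" --pt "41 0 -10.5 0 12" --pt "48 0 -13 0 12" --pt "55 0 -15 0 12" --pt "62 0 -16.5 0 12" --pt "62 0 -16.5 0 12"

```text
t: 75.37
eef_pos: [600.9, -176.6, 148.7]
orientation: [-0.0, 1.0, -0.016, -0.001]
force: [-2.2, -0.3, -1.2]
grip_width: 0.238
```

step_arm --pt "7 0 -1 0 12" --pt "14 0 -1.5 0 12" --pt "21 0 -1.5 0 12" --pt "28 0 -0.5 0 12" --pt "35 0 1 0 12" --pt "42 0 2.5 0 12" --pt "48 0 4.5 0 12" --pt "53 0 7 0 12" --pt "54 0 8 0 12" --pt "54 0 8 0 12"

```text
t: 76.2
eef_pos: [654.1, -178.4, 139.7]
orientation: [-0.0, 1.0, -0.017, -0.001]
force: [-3.8, -0.0, -0.9]
grip_width: 0.242
```

step_arm --pt "0 0 0 0 12" --pt "-10 0 0 0 12" --pt "-22 0 0 0 12" --pt "-22 0 1 0 12" --pt "-22 0 1 0 12"

```text
t: 76.62
eef_pos: [633.2, -177.9, 139.9]
orientation: [0.0, 1.0, -0.017, 0.001]
force: [0.2, 0.8, -2.0]
grip_width: 0.24
```

```bash
python3 mv.py;python3 see.py side 290 200 80 60 e55.png
```

```text
76.6167 [ 633.2 -177.9  139.9] j [-0.39  0.67  1.27  0.    1.2   1.21] F [ 0.2  0.8 -2. ] w 22.0
```

Lower to contact in small steps.

step_arm --pt "0 0 2 0 12" --pt "0 0 4 0 12" --pt "0 0 5 0 12" --pt "0 0 5 0 12"

```text
t: 77.0
eef_pos: [632.6, -177.7, 133.9]
orientation: [-0.0, 1.0, -0.017, -0.0]
force: [-0.2, -0.6, -1.0]
grip_width: 0.242
```

step_arm --pt "0 0 1 0 12" --pt "0 0 2 0 12" --pt "0 0 2 0 12"

```text
t: 77.25
eef_pos: [632.5, -177.8, 132.3]
orientation: [-0.0, 1.0, -0.017, -0.0]
force: [0.2, 0.1, -0.8]
grip_width: 0.237
```

step_arm --pt "0 0 1 0 12" --pt "0 0 2 0 12" --pt "0 0 2 0 12"

```text
t: 77.5
eef_pos: [632.4, -177.7, 130.3]
orientation: [-0.0, 1.0, -0.017, -0.0]
force: [0.0, 0.0, -1.3]
grip_width: 0.237
```

step_arm --pt "0 0 1 0 12" --pt "0 0 2 0 12" --pt "0 0 2 0 12"

```text
t: 77.75
eef_pos: [632.4, -177.8, 128.3]
orientation: [-0.0, 1.0, -0.017, -0.0]
force: [-0.8, 0.4, -0.8]
grip_width: 0.239
```

step_arm --pt "0 0 1 0 12" --pt "0 0 2 0 12" --pt "0 0 2 0 12"

```text
t: 78.0
eef_pos: [632.6, -177.9, 126.7]
orientation: [0.0, 1.0, -0.017, 0.0]
force: [-0.2, 0.0, -1.2]
grip_width: 0.238
```

```bash
python3 mv.py;python3 see.py side 290 200 80 60 e56.png
```

```text
78.0 [ 632.6 -177.9  126.7] j [-0.39  0.68  1.28  0.    1.17  1.21] F [-0.2  0.  -1.2] w 21.9
```

step_arm --pt "0 0 1 0 12" --pt "0 0 2 0 12" --pt "0 0 2 0 12"

```text
t: 78.3
eef_pos: [632.7, -177.8, 126.4]
orientation: [0.0, 1.0, -0.017, 0.001]
force: [-2.9, 2.5, 9.5]
grip_width: 0.234
```

step_arm --pt "0 0 1 0 12" --pt "0 0 2 0 12" --pt "0 0 2 0 12"

```text
t: 78.55
eef_pos: [633.5, -177.8, 126.2]
orientation: [0.001, 1.0, -0.017, 0.002]
force: [-3.1, 2.4, 16.8]
grip_width: 0.241
```

step_arm --pt "0 0 -3.5 0 12" --pt "0 0 -3.5 0 30" --pt "0 0 -3.5 0 30" --pt "0 0 -3.5 0 30" --pt "0 0 -6 0 30" --pt "0 0 -7 0 30" --pt "0 0 -7 0 30" --pt "0 0 -7 0 12" --pt "0 0 -7 0 12" --pt "0 0 -7 0 12"

```text
t: 79.38
eef_pos: [632.5, -177.7, 129.5]
orientation: [-0.0, 1.0, -0.017, -0.0]
force: [0.3, 0.4, 0.0]
grip_width: 0.24
```

step_arm --pt "0 0 0 0 12" --pt "0 0 0 0 12" --pt "0 0 0 0 12"

```text
t: 79.63
eef_pos: [632.5, -177.7, 129.5]
orientation: [-0.0, 1.0, -0.017, -0.0]
force: [-0.2, 0.3, -0.5]
grip_width: 0.241
```

```bash
python3 mv.py;python3 see.py side 290 200 80 60 e57.png
```

```text
79.6333 [ 632.5 -177.7  129.5] j [-0.39  0.68  1.28  0.    1.18  1.21] F [-0.2  0.3 -0.5] w 22.1
```

step_arm --pt "-4 0 0 0 12" --pt "-13 0 0 0 12" --pt "-23 0 0 0 12" --pt "-33 0 0 0 12" --pt "-43 0 0 0 12" --pt "-53 0 0 0 12" --pt "-63 0 0 0 12" --pt "-73 0 0 0 12" --pt "-81 0 0 0 12" --pt "-85 0 0 0 12"

```text
t: 80.52
eef_pos: [546.4, -174.9, 129.5]
orientation: [-0.0, 1.0, -0.017, -0.0]
force: [0.1, 0.6, -2.5]
grip_width: 0.236
```

```bash
python3 mv.py;python3 see.py side 250 200 120 90 e58.png
```

```text
80.5167 [ 546.4 -174.9  129.5] j [-0.44  0.54  1.54 -0.    1.06  1.16] F [ 0.1  0.6 -2.5] w 21.7
```

step_arm --pt "-3 0 0.8 0 12" --pt "-8 0 0.8 0 12" --pt "-13 0 0.8 0 12" --pt "-18 0 0.8 0 12" --pt "-23 0 0.8 0 12" --pt "-28 0 0.8 0 12" --pt "-33 0 0.8 0 12" --pt "-38 0 0.8 0 12" --pt "-43 0 0.8 0 12" --pt "-48 0 0.8 0 12"

```text
t: 81.4
eef_pos: [500.4, -173.7, 129.6]
orientation: [0.0, 1.0, -0.017, 0.002]
force: [7.4, 1.7, 8.3]
grip_width: 0.237
```

step_arm --pt "-3 0 0 0 12" --pt "-6 0 0 0 12" --pt "-9 0 0 0 12" --pt "-12 0 0 0 12" --pt "-14 0 0 0 12" --pt "-16 0 0 0 12" --pt "-18 0 0 0 12" --pt "-20 0 0 0 12" --pt "-20 0 0 0 12"

```text
t: 82.15
eef_pos: [481.7, -173.1, 131.4]
orientation: [0.001, 1.0, -0.017, 0.004]
force: [6.3, 2.8, 18.5]
grip_width: 0.236
```

```bash
python3 mv.py;python3 see.py side 250 210 100 75 e59.png
```

```text
82.15 [ 481.7 -173.1  131.4] j [-0.5   0.44  1.72  0.    0.97  1.11] F [ 6.3  2.8 18.5] w 21.6
```

step_arm --pt "4 0 -4 0 12" --pt "10 0 -12 0 12" --pt "30 0 -20 0 12" --pt "60 0 -22 0 12" --pt "85 0 -22 0 12" --pt "105 0 -18 0 12" --pt "113 0 -15 0 12" --pt "113 0 -15 0 12"

```text
t: 82.87
eef_pos: [591.8, -176.0, 141.3]
orientation: [-0.001, 1.0, -0.016, -0.002]
force: [0.1, -0.2, -1.3]
grip_width: 0.238
```

```bash
python3 mv.py;python3 see.py side 250 190 120 90 e60.png
```

```text
82.8667 [ 591.8 -176.   141.3] j [-0.41  0.6   1.39 -0.    1.15  1.19] F [ 0.1 -0.2 -1.3] w 21.8
```

step_arm --pt "8 0 0 0 12" --pt "16 0 0 0 12" --pt "24 0 0 0 12" --pt "32 0 1 0 12" --pt "40 0 2 0 12" --pt "47 0 4 0 12" --pt "53 0 5 0 12" --pt "58 0 6 0 12" --pt "63 0 7 0 12" --pt "63 0 7 0 12"

```text
t: 83.75
eef_pos: [655.2, -178.6, 136.3]
orientation: [-0.0, 1.0, -0.017, -0.001]
force: [-4.4, -0.0, 0.2]
grip_width: 0.235
```

step_arm --pt "-8 0 0 0 12" --pt "-22 0 0 0 12" --pt "-22 0 2 0 12" --pt "-22 0 4 0 12" --pt "-22 0 4 0 12"

```text
t: 84.17
eef_pos: [634.1, -177.9, 132.5]
orientation: [-0.0, 1.0, -0.017, 0.001]
force: [0.3, 0.3, -2.0]
grip_width: 0.238
```

step_arm --pt "0 0 1 0 12" --pt "0 0 2 0 12" --pt "0 0 2 0 12"

```text
t: 84.42
eef_pos: [633.8, -177.8, 130.4]
orientation: [-0.0, 1.0, -0.017, -0.0]
force: [-0.3, -0.3, -1.7]
grip_width: 0.238
```

step_arm --pt "0 0 1 0 12" --pt "0 0 2 0 12" --pt "0 0 2 0 12"

```text
t: 84.67
eef_pos: [633.5, -177.8, 128.4]
orientation: [-0.0, 1.0, -0.017, -0.0]
force: [-0.5, -0.5, -1.8]
grip_width: 0.238
```

step_arm --pt "0 0 1 0 12" --pt "0 0 1 0 12" --pt "0 0 1 0 12"

```text
t: 84.92
eef_pos: [633.6, -177.8, 128.0]
orientation: [0.0, 1.0, -0.017, 0.0]
force: [-0.6, 0.2, -0.1]
grip_width: 0.237
```

step_arm --pt "0 0 1 0 12" --pt "0 0 1 0 12" --pt "0 0 1 0 12"

```text
t: 85.17
eef_pos: [633.6, -177.8, 127.8]
orientation: [0.0, 1.0, -0.017, 0.0]
force: [-1.7, 1.4, 5.0]
grip_width: 0.238
```

step_arm --pt "0 0 -1 0 55" --pt "0 0 -1 0 55" --pt "0 0 -1 0 55" --pt "0 0 -4 0 55" --pt "0 0 -4 -6 55" --pt "0 0 -4 -13 55" --pt "0 0 -4 -20 55" --pt "0 0 -4 -27 55" --pt "0 0 -4 -34 55" --pt "0 0 -4 -41 55"

```text
t: 86.0
eef_pos: [633.6, -177.8, 130.8]
orientation: [-0.0, 0.941, 0.337, 0.0]
force: [-0.4, -0.4, 0.1]
grip_width: 0.599
```

step_arm --pt "0 0 0 -7 55" --pt "0 0 0 -14 55" --pt "0 0 0 -21 55" --pt "0 0 0 -28 55" --pt "0 0 0 -35 55" --pt "0 0 0 -42 55" --pt "0 0 0 -49 55" --pt "0 0 0 -49 55"

```text
t: 86.67
eef_pos: [633.5, -177.8, 130.8]
orientation: [-0.0, 0.717, 0.697, 0.0]
force: [0.8, 0.1, -0.4]
grip_width: 0.599
```

```bash
python3 mv.py 633.5 -177.8 131.5 88.1;python3 see.py side 280 180 100 75 e61.png
```

```text
86.6667 [ 633.5 -177.8  130.8] j [-0.39  0.68  1.27  0.    1.19 -0.36] F [ 0.8  0.1 -0.4] w 55.0
{'shift': array([ 0. , -0. , -0.7]), 'az': np.float64(88.34), 'turn': np.float64(0.24), 'rows': np.float64(0.017138671293537168)}
```

step_arm --pt "0 0 0 0.2 12" --pt "0 0 0 0.2 12" --pt "0 0 0 0.2 12" --pt "0 0 0 0.2 12" --pt "0 0 0 0.2 12" --pt "0 0 0 0.2 12" --pt "0 0 0 0.2 12" --pt "0 0 0 0.2 12"

```text
t: 87.38
eef_pos: [633.5, -177.8, 130.8]
orientation: [-0.0, 0.72, 0.694, 0.0]
force: [0.1, -0.2, -0.0]
grip_width: 0.237
```

```bash
python3 mv.py;python3 see.py side 280 180 100 75 e62.png
```

```text
87.3833 [ 633.5 -177.8  130.8] j [-0.39  0.68  1.27  0.    1.19 -0.35] F [ 0.1 -0.2 -0. ] w 21.8
```

step_arm --pt "0 -4 0.3 0 12" --pt "0 -14 0.3 0 12" --pt "0 -26 0.3 0 12" --pt "0 -40 0.3 0 12" --pt "0 -55 0.3 0 12" --pt "0 -70 0.3 0 12" --pt "0 -85 0.3 0 12" --pt "0 -98 0.3 0 12" --pt "0 -108 0.3 0 12" --pt "0 -115 0.3 0 12"

```text
t: 88.27
eef_pos: [517.8, -173.6, 130.8]
orientation: [0.0, 0.72, 0.694, 0.0]
force: [1.2, -0.6, -0.1]
grip_width: 0.236
```

step_arm --pt "0 -4 0 0 12" --pt "0 -8 0 0 12" --pt "0 -12 0 0 12" --pt "0 -16 0 0 12" --pt "0 -20 0 0 12" --pt "0 -24 0 0 12" --pt "0 -28 0 0 12" --pt "0 -32 0 0 12" --pt "0 -32 0 0 12"

```text
t: 89.02
eef_pos: [485.9, -172.5, 130.7]
orientation: [-0.0, 0.72, 0.694, -0.0]
force: [1.1, -0.7, 3.6]
grip_width: 0.239
```

```bash
python3 mv.py;python3 see.py side 250 210 100 75 e63.png
```

```text
89.0167 [ 485.9 -172.5  130.7] j [-0.49  0.45  1.71 -0.    0.98 -0.45] F [ 1.1 -0.7  3.6] w 22.0
```

step_arm --pt "0 -3 0 0 12" --pt "0 -6 0 0 12" --pt "0 -6 0 0 12"

```text
t: 89.32
eef_pos: [480.4, -172.3, 130.7]
orientation: [0.0, 0.72, 0.694, 0.0]
force: [2.8, -0.6, 4.2]
grip_width: 0.235
```

step_arm --pt "0 -2 0 0 12" --pt "0 -3 0 0 12" --pt "0 -3 0 0 12"

```text
t: 89.57
eef_pos: [477.9, -172.2, 130.7]
orientation: [0.0, 0.72, 0.694, 0.0]
force: [4.1, -0.2, 4.1]
grip_width: 0.238
```

```bash
python3 mv.py;python3 see.py side 250 210 100 75 e64.png
```

```text
89.5667 [ 477.9 -172.2  130.7] j [-0.5   0.44  1.73  0.    0.97 -0.46] F [ 4.1 -0.2  4.1] w 21.8
```

Push 3 mm more, then lift and look.

step_arm --pt "0 -2 0 0 12" --pt "0 -4 0 0 12" --pt "0 -4 0 0 12" --pt "0 -3 -2 0 12" --pt "0 0 -6 0 12" --pt "0 0 -14 0 12" --pt "0 0 -26 0 12" --pt "0 0 -42 0 12" --pt "0 0 -55 0 12" --pt "0 0 -60 0 12"

```text
t: 90.45
eef_pos: [476.6, -171.8, 191.4]
orientation: [-0.001, 0.72, 0.694, -0.001]
force: [1.0, 0.1, -2.3]
grip_width: 0.235
```

```bash
python3 mv.py;python3 see.py side 240 190 120 90 e65.png
```

```text
90.45 [ 476.6 -171.8  191.4] j [-0.5   0.36  1.66 -0.    1.13 -0.46] F [ 1.   0.1 -2.3] w 21.6
```

```bash
python3 mv.py 522 158 258 90
```

```text
90.5 [ 477.  -172.   191.6] j [-0.5   0.36  1.66 -0.    1.13 -0.46] F [ 0.1 -1.1 -1.5] w 22.0
{'shift': array([331.4,  32.9, -66.4]), 'az': np.float64(87.9), 'turn': np.float64(-2.1), 'rows': np.float64(8.143216381510591)}
```

step_arm --pt "0 0 -15 0 12" --pt "0 0 -35 0 12" --pt "5 0 -55 0 12" --pt "18 1 -65 0 12" --pt "38 3 -66 0 12" --pt "60 6 -66 0 12" --pt "82 8 -66 0 12" --pt "104 10 -66 0 12" --pt "126 12 -66 0 12" --pt "148 14 -66 0 12"

```text
t: 91.33
eef_pos: [495.9, -22.7, 255.2]
orientation: [-0.001, 0.72, 0.694, -0.001]
force: [0.4, -0.4, -2.2]
grip_width: 0.242
```

step_arm --pt "22 2 0 0 12" --pt "44 4 0 0 12" --pt "66 7 0 -1 12" --pt "88 9 0 -2 12" --pt "110 11 0 -2 12" --pt "132 13 0 -2 12" --pt "154 15 0 -2 12" --pt "170 17 0 -2 12" --pt "180 18 0 -2 12" --pt "183 19 0 -2 12"

```text
t: 92.17
eef_pos: [521.7, 159.2, 255.4]
orientation: [-0.001, 0.707, 0.707, -0.001]
force: [-0.9, -0.9, -1.1]
grip_width: 0.24
```

step_arm --pt "0 0 15 0 12" --pt "0 0 30 0 12" --pt "0 0 45 0 12" --pt "0 0 54 0 12" --pt "0 0 60 0 12" --pt "0 0 62 0 12" --pt "0 0 62 0 12"

```text
t: 92.75
eef_pos: [522.7, 157.2, 194.3]
orientation: [-0.0, 0.708, 0.706, -0.0]
force: [0.5, 0.8, -1.6]
grip_width: 0.237
```

```bash
python3 see.py side 200 80 160 120 e66.png; python3 mv.py 522 158 192 90;python3 p2.py 2>/dev/null| grep jar
```

```text
92.8 [523.  157.3 194.9] j [0.15 0.43 1.54 0.   1.17 0.15] F [-0.9  0.5 -2.1] w 22.0
{'shift': array([ 0.7, -1. ,  2.9]), 'az': np.float64(89.88), 'turn': np.float64(-0.12), 'rows': np.float64(0.07451651983280606)}
 jar (array([616.1, 239.5]), 26.7, 35)
 jar (array([603.8, 112.9]), 31.8, 93)
 jar (array([535. ,  59.7]), 31.8, 109)
 jar (array([501.6, 255.1]), 27.1, 28)
 jar (array([612.5, 234.5]), 31.6, 93)
 jar (array([511.9, 267.3]), 18.6, 23)
 jar (array([507. , 252.5]), 31.7, 59)
 jar (array([604.5, 111.6]), 32.0, 136)
 jar (array([535.8,  58.1]), 31.6, 155)
```

Lower to mat contact.

step_arm --pt "0 0 1 0 12" --pt "0 0 2 0 12" --pt "0 0 2 0 12"

```text
t: 93.15
eef_pos: [522.7, 157.5, 192.6]
orientation: [0.0, 0.708, 0.706, 0.0]
force: [0.8, 0.3, -1.6]
grip_width: 0.237
```

step_arm --pt "0 0 1 0 12" --pt "0 0 1 0 12" --pt "0 0 1 0 12"

```text
t: 93.4
eef_pos: [522.8, 157.5, 191.6]
orientation: [0.0, 0.708, 0.706, 0.0]
force: [-0.2, 0.2, -0.4]
grip_width: 0.239
```

step_arm --pt "0 0 1 0 12" --pt "0 0 1 0 12" --pt "0 0 1 0 12"

```text
t: 93.65
eef_pos: [522.9, 157.5, 191.5]
orientation: [0.0, 0.708, 0.706, 0.0]
force: [-1.4, 0.2, 5.6]
grip_width: 0.242
```

step_arm --pt "0 0 -1 0 55" --pt "0 0 -1 0 55" --pt "0 0 -1 0 55" --pt "0 0 -4 0 55" --pt "0 0 -4 6 55" --pt "0 0 -4 13 55" --pt "0 0 -4 20 55" --pt "0 0 -4 27 55" --pt "0 0 -4 34 55" --pt "0 0 -4 41 55"

```text
t: 94.48
eef_pos: [522.8, 157.5, 194.5]
orientation: [-0.0, 0.912, 0.411, 0.0]
force: [-1.2, 0.0, 0.7]
grip_width: 0.597
```

step_arm --pt "0 0 0 7 55" --pt "0 0 0 14 55" --pt "0 0 0 21 55" --pt "0 0 0 28 55" --pt "0 0 0 35 55" --pt "0 0 0 42 55" --pt "0 0 0 49 55" --pt "0 0 0 49 55"

```text
t: 95.15
eef_pos: [522.8, 157.5, 194.5]
orientation: [-0.0, 1.0, -0.003, -0.0]
force: [-0.1, -0.8, -0.5]
grip_width: 0.599
```

```bash
python3 see.py side 200 80 160 120 e67.png; python3 mv.py 522 157.5 194.5 0
```

```text
95.2 [522.8 157.5 194.6] j [0.15 0.43 1.54 0.   1.17 1.72] F [ 0.2 -0.4  0.1] w 55.1
{'shift': array([-0.8,  0. ,  0.1]), 'az': np.float64(0.03), 'turn': np.float64(0.03), 'rows': np.float64(0.019277505625570554)}
```

step_arm --pt "0 0 0 0 12" --pt "0 0 0 0 12" --pt "0 0 0 0 12" --pt "0 0 0 0 12" --pt "0 0 0 0 12" --pt "0 0 0 0 12" --pt "0 0 0 0 12" --pt "0 0 -3 0 12" --pt "0 0 -6 0 12" --pt "0 0 -6 0 12"

```text
t: 96.03
eef_pos: [523.0, 157.5, 201.0]
orientation: [-0.0, 1.0, -0.001, 0.0]
force: [-0.1, -0.9, -1.4]
grip_width: 0.238
```

step_arm --pt "-5 0 -1 0 12" --pt "-11 0 -2 0 12" --pt "-17 0 -3 0 12" --pt "-22 0 -4 0 12" --pt "-27 0 -4.5 0 12" --pt "-32 0 -4.5 0 12" --pt "-37 0 -4.5 0 12" --pt "-42 0 -4.5 0 12" --pt "-46 0 -4.5 0 12" --pt "-50 0 -4.5 0 12"

```text
t: 96.87
eef_pos: [472.4, 157.7, 205.1]
orientation: [-0.0, 1.0, -0.001, 0.0]
force: [4.6, 0.1, 0.7]
grip_width: 0.237
```

```bash
python3 see.py side 200 80 160 120 e68.png; python3 mv.py
```

```text
96.9167 [471.7 157.7 205. ] j [0.17 0.33 1.66 0.   1.15 1.74] F [3.4 0.4 0.2] w 21.6
```

step_arm --pt "-4 0 0 0 12" --pt "-6 0 0 0 12" --pt "-6 0 0 0 12" --pt "-4 0 -3 0 12" --pt "-3 0 -10 0 12" --pt "-3 0 -20 0 12" --pt "-3 0 -32 0 12" --pt "-3 0 -44 0 12" --pt "-3 0 -54 0 12" --pt "-3 0 -58 0 12"

```text
t: 97.75
eef_pos: [469.4, 157.5, 264.2]
orientation: [-0.0, 1.0, -0.001, -0.0]
force: [1.0, -0.8, -1.5]
grip_width: 0.239
```

```bash
python3 see.py side 180 60 160 120 e69.png; python3 ballpos.py 238.6 160.6; python3 mv.py 502 58.8 264 0
```

```text
ball [489.6 156.8 156.7] resid 1.27 rel TCP [  20.1   -0.8 -106.7]
97.85 [469.5 157.5 263.4] j [0.17 0.27 1.57 0.   1.3  1.74] F [ 0.  -0.2 -1.7] w 21.5
{'shift': array([32.7, 98.7, -0.6]), 'az': np.float64(-0.11), 'turn': np.float64(-0.11), 'rows': np.float64(2.493038151597624)}
```

step_arm --pt "1 4 0 0 12" --pt "4 12 0 0 12" --pt "8 24 0 0 12" --pt "13 38 0 0 12" --pt "19 54 0 0 12" --pt "24 69 0 0 12" --pt "29 82 0 0 12" --pt "32 92 0 0 12" --pt "34 98 0 0 12" --pt "34.5 98.7 0 0 12"

```text
t: 98.68
eef_pos: [504.2, 57.6, 262.5]
orientation: [0.0, 1.0, -0.002, -0.0]
force: [0.3, 0.1, -2.7]
grip_width: 0.238
```

```bash
python3 see.py side 200 70 160 120 e70.png; python3 see.py top 200 160 130 97 e71.png; python3 mv.py 504 58.9 205 0; python3 p2.py 2>/dev/null | grep jar
```

```text
98.7833 [503.9  58.8 262.7] j [-0.04  0.3   1.54  0.    1.3   1.54] F [ 0.8  0.3 -1.6] w 21.8
{'shift': array([ 0.1, -0.1, 57.7]), 'az': np.float64(-0.14), 'turn': np.float64(-0.14), 'rows': np.float64(1.3842834474624268)}
 jar (array([611. , 236.6]), 32.1, 130)
 jar (array([604.2, 113. ]), 31.5, 52)
 jar (array([507.1, 254. ]), 32.0, 130)
 jar (array([507.4, 252.5]), 31.8, 134)
 jar (array([604.3, 111.2]), 31.7, 135)
 jar (array([535.8,  57.9]), 31.6, 106)
```

View pics/e70.png

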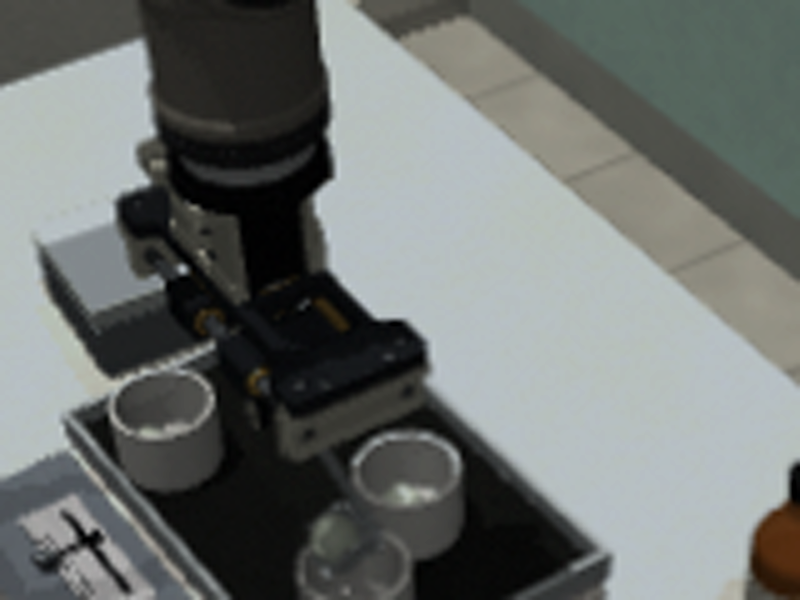

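View pics/e71.png

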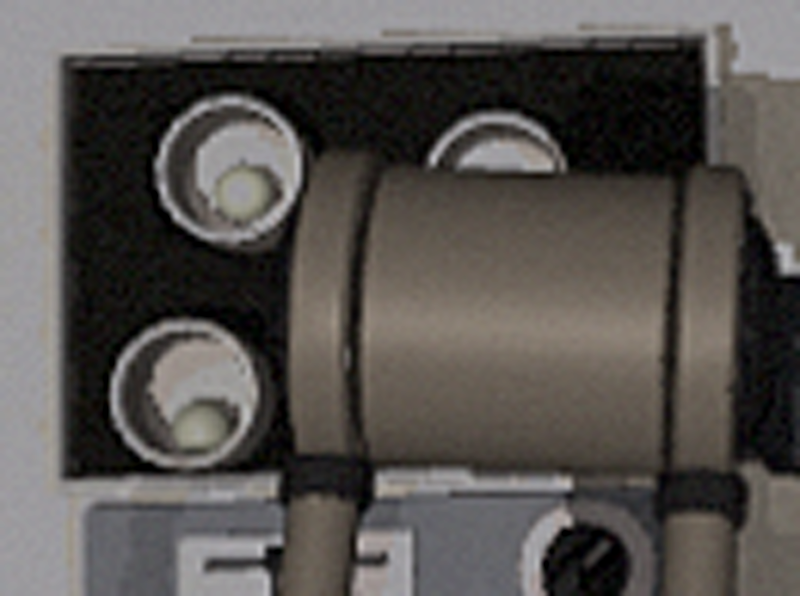

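Ball is in the pocket (340,530), above jar C. Next I descend.

step_arm --pt "0 0 4 0 12" --pt "0 0 12 0 12" --pt "0 0 22 0 12" --pt "0 0 32 0 12" --pt "0 0 42 0 12" --pt "0 0 50 0 12" --pt "0 0 55 0 12" --pt "0 0 57 0 12" --pt "0 0 58 0 12"

```text
t: 99.63
eef_pos: [504.0, 58.9, 204.6]
orientation: [-0.0, 1.0, -0.001, -0.0]
force: [-0.2, 0.1, -0.6]
grip_width: 0.236
```

```bash
python3 see.py side 200 70 160 120 e72.png; python3 mv.py 504 58.9 205 0
```

```text
99.6833 [504.1  58.9 204.9] j [-0.03  0.35  1.64  0.    1.16  1.54] F [-0.4  0.2 -2.6] w 21.9
{'shift': array([-0.1, -0. , -0.1]), 'az': np.float64(-0.1), 'turn': np.float64(-0.1), 'rows': np.float64(0.003890030467378627)}
```

View pics/e72.png

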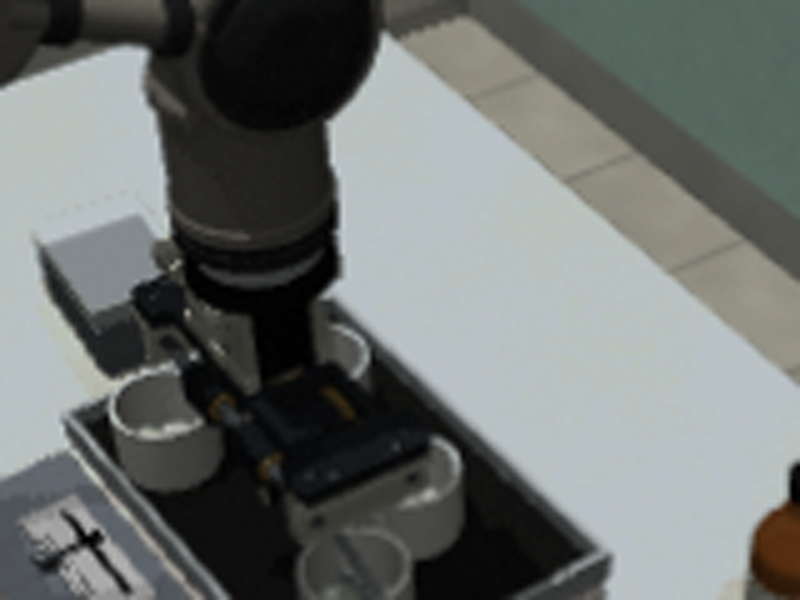

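The spoon foot is inside jar C. Now the tipping arc.

step_arm --pt "-4 0 1 0 12" --pt "-8 0 2 0 12" --pt "-12 0 3 0 12" --pt "-16 0 4 0 12" --pt "-20 0 5 0 12" --pt "-24 0 6 0 12"

```text
t: 100.18
eef_pos: [482.0, 58.8, 201.6]
orientation: [0.0, 1.0, -0.001, 0.004]
force: [2.0, 0.2, 11.4]
grip_width: 0.24
```

step_arm --pt "-4 0 2 0 12" --pt "-8 0 4 0 12" --pt "-12 0 5.5 0 12" --pt "-16 0 7 0 12" --pt "-18 0 8 0 12" --pt "-18 0 8 0 12" --pt "-18 0 8 0 12"

```text
t: 100.77
eef_pos: [463.2, 58.9, 194.7]
orientation: [0.0, 1.0, -0.001, 0.004]
force: [-4.0, -0.5, 24.6]
grip_width: 0.235
```

```bash
python3 see.py side 200 70 160 120 e73.png; python3 mv.py 504 58.9 205 0
```

```text
100.8167 [463.3  58.9 194.7] j [-0.04  0.28  1.76 -0.    1.09  1.53] F [-5.  -1.1 23.9] w 21.6
{'shift': array([ 40.8,  -0.1, -10. ]), 'az': np.float64(-0.09), 'turn': np.float64(-0.09), 'rows': np.float64(1.007507760660757)}
```

View pics/e73.png

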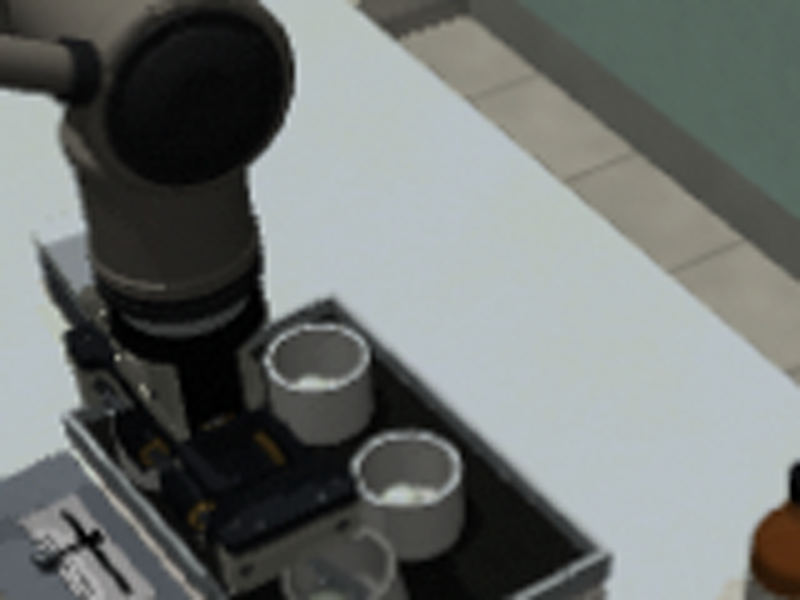

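Ball appears at the jar bottom (325,595). I retreat the spoon.

step_arm --pt "1 0 -4 0 12" --pt "4 0 -8 0 12" --pt "7 0 -13 0 12" --pt "9 0 -18 0 12" --pt "9 0 -26 0 12" --pt "9 0 -26 0 12"

```text
t: 101.32
eef_pos: [471.8, 58.9, 218.2]
orientation: [-0.0, 1.0, -0.001, 0.001]
force: [0.3, 0.8, -0.5]
grip_width: 0.233
```

```bash
python3 see.py side 200 90 160 120 e74.png; python3 mv.py 504 58.9 275 0
```

```text
101.3667 [471.5  58.9 217.6] j [-0.04  0.28  1.7   0.    1.16  1.54] F [ 0.9 -0.2 -2.2] w 22.0
{'shift': array([ 32.6,  -0.1, -57.4]), 'az': np.float64(-0.11), 'turn': np.float64(-0.11), 'rows': np.float64(1.582806316340269)}
```

View pics/e74.png

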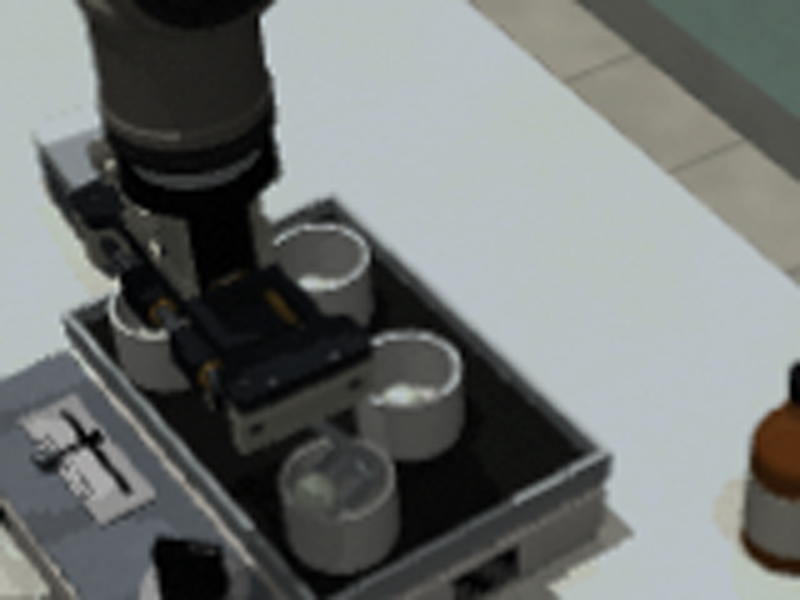

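step_arm --pt "0 0 -3 0 12" --pt "0 0 -9 0 12" --pt "0 0 -17 0 12" --pt "0 0 -26 0 12" --pt "0 0 -35 0 12" --pt "0 0 -44 0 12" --pt "0 0 -52 0 12" --pt "0 0 -57 0 12" --pt "0 0 -60 0 12" --pt "0 0 -60 0 12"

```text
t: 102.2
eef_pos: [471.3, 58.9, 277.7]
orientation: [-0.0, 1.0, -0.001, 0.001]
force: [0.5, 0.2, -1.3]
grip_width: 0.238
```

```bash
python3 see.py side 200 90 160 120 e75.png; python3 mv.py 553 -175.3 275 -1.9
```

```text
102.25 [471.1  58.9 277.1] j [-0.04  0.22  1.6   0.    1.32  1.54] F [-0.3  0.1 -1.7] w 21.9
{'shift': array([ 82.4, 234.1,   2.1]), 'az': np.float64(-0.11), 'turn': np.float64(1.79), 'rows': np.float64(5.950553138162873)}
```

View pics/e75.png

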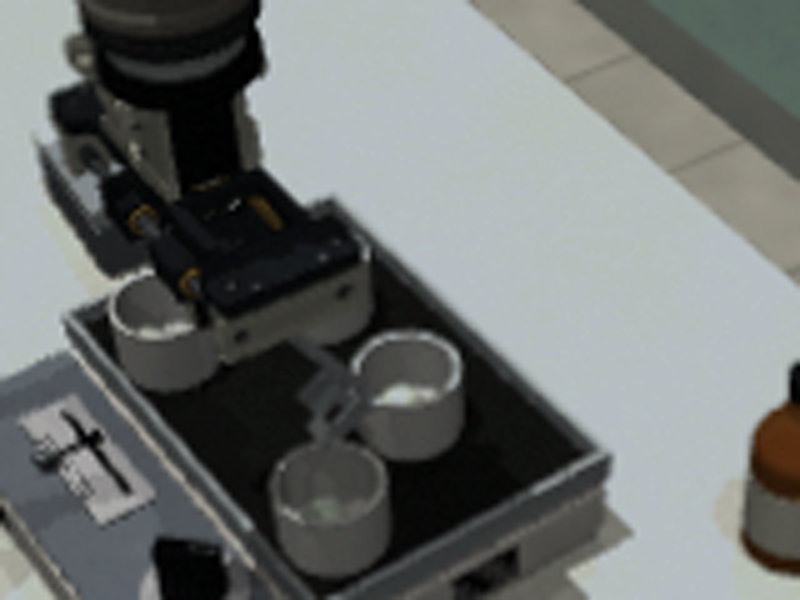

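Ball in jar C (330,512) and the spoon is empty. Now to the tray.

step_arm --pt "4 10 0 0 12" --pt "12 35 0 0 12" --pt "23 65 0 1 12" --pt "35 100 0 1 12" --pt "47 135 0 1.8 12" --pt "59 170 0 1.8 12" --pt "70 200 0 1.8 12" --pt "79 225 0 1.8 12" --pt "82.4 234 0 1.8 12" --pt "82.4 234 0 1.8 12"

```text
t: 103.08
eef_pos: [553.0, -178.0, 275.6]
orientation: [-0.0, 1.0, -0.018, -0.001]
force: [-0.3, 0.7, -1.0]
grip_width: 0.239
```

step_arm --pt "0 0 20 0 12" --pt "0 0 45 0 12" --pt "0 0 70 0 12" --pt "0 0 92 0 12" --pt "0 0 110 0 12" --pt "0 0 120 0 12" --pt "0 0 120 0 12"

```text
t: 103.67
eef_pos: [551.6, -173.7, 154.7]
orientation: [-0.001, 1.0, -0.016, -0.002]
force: [-0.7, 0.1, -1.3]
grip_width: 0.239
```

```bash
python3 see.py side 250 190 120 90 e76.png; python3 see.py top 200 160 130 97 e77.png;python3 mv.py 554 -175.3 146.5 -1.9
```

```text
103.7667 [ 553.3 -174.8  157.6] j [-0.44  0.52  1.49  0.    1.13  1.17] F [ 0.9 -0.  -0.9] w 21.7
{'shift': array([ 0.8,  0.5, 11.1]), 'az': np.float64(-1.86), 'turn': np.float64(0.04), 'rows': np.float64(0.2672581341097101)}
```

View pics/e76.png

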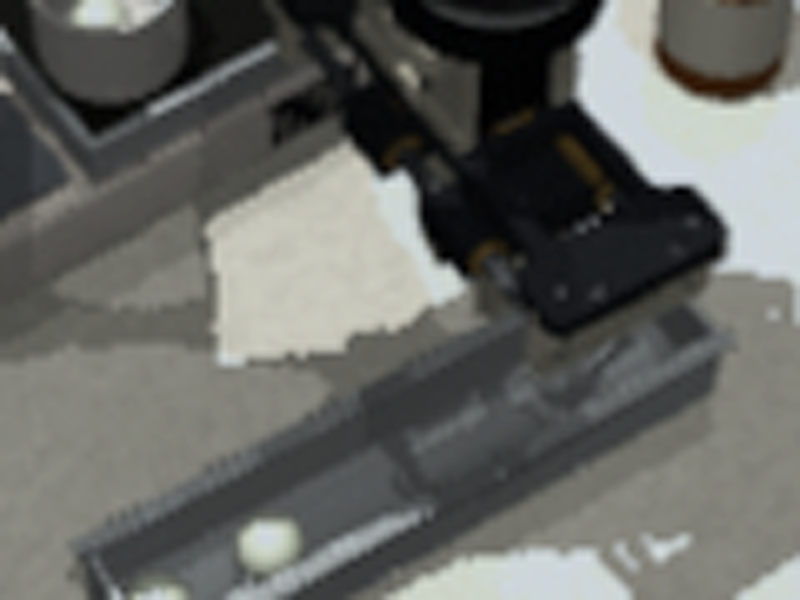

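View pics/e77.png

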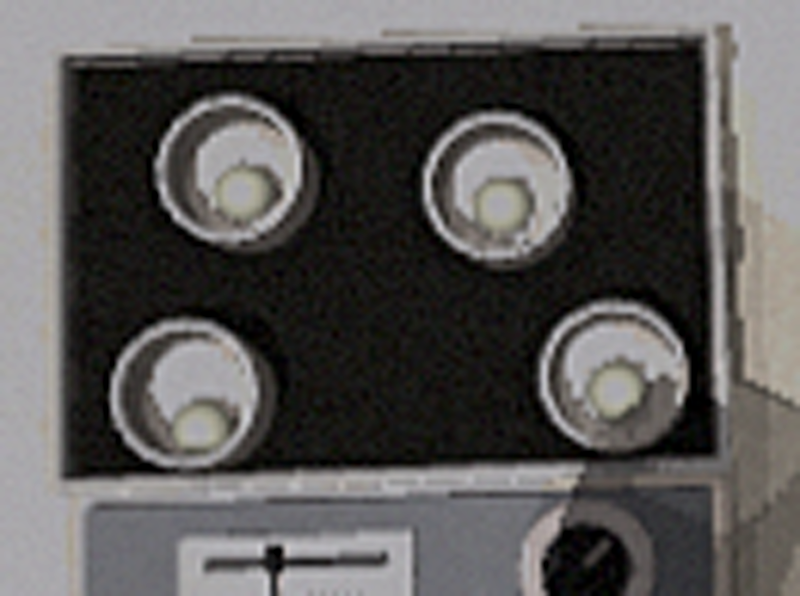

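All four jars hold one ball each. Next I straighten the spoon against the tray's end wall.

step_arm --pt "0.8 0.5 6 0 12" --pt "0.8 0.5 11 0 12" --pt "2.8 1 20 0 12" --pt "6 1 25 0 12" --pt "11 1 27 0 12" --pt "16 1 26 0 12" --pt "22 1 24 0 12" --pt "28 1 21.5 0 12" --pt "34 1 19.5 0 12" --pt "40 1 17.5 0 12"

```text
t: 104.6
eef_pos: [592.2, -177.5, 139.4]
orientation: [-0.0, 1.0, -0.017, -0.002]
force: [-5.9, 0.2, 3.0]
grip_width: 0.238
```

```bash
python3 see.py side 290 200 80 60 e78.png; python3 mv.py 654 -178.3 133 -1.9
```

```text
104.65 [ 593.4 -177.6  139.8] j [-0.41  0.61  1.39 -0.    1.15  1.19] F [-3.5  0.   0.6] w 21.6
{'shift': array([60.6, -1.3,  6.7]), 'az': np.float64(-1.89), 'turn': np.float64(0.01), 'rows': np.float64(1.4615412952377695)}
```

View pics/e78.png

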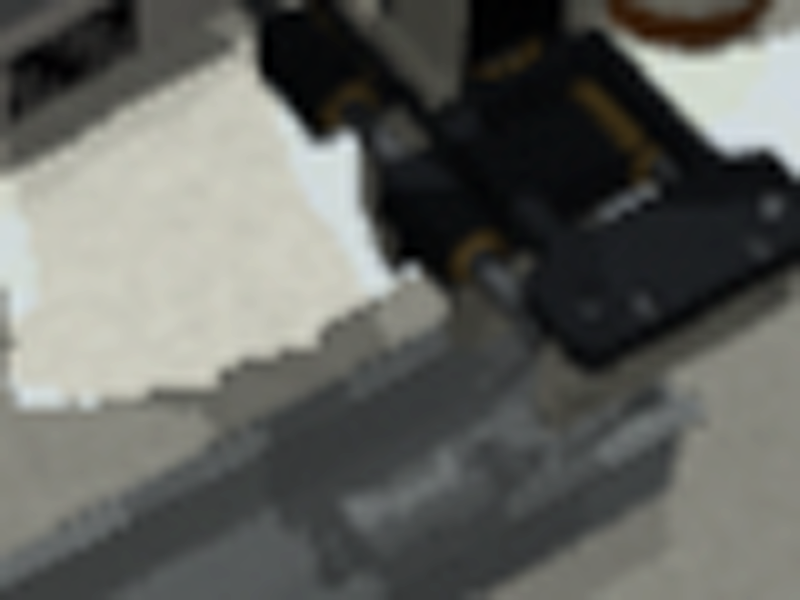

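step_arm --pt "6 0 -2 0 12" --pt "12 0 -3 0 12" --pt "18 0 -4 0 12" --pt "24 0 -4 0 12" --pt "30 0 -4 0 12" --pt "36 0 -3 0 12" --pt "42 0 -2 0 12" --pt "48 0 -1 0 12" --pt "54 0 1 0 12" --pt "54 0 1 0 12"

```text
t: 105.48
eef_pos: [647.1, -179.3, 137.8]
orientation: [-0.0, 1.0, -0.017, -0.001]
force: [-2.3, -0.8, -0.7]
grip_width: 0.238
```

```bash
python3 see.py side 290 200 80 60 e79.png; python3 mv.py 654 -178.8 133 -1.9
```

```text
105.5333 [ 647.  -179.3  137.8] j [-0.38  0.7   1.22 -0.    1.22  1.22] F [-2.2  0.1 -2.1] w 22.0
{'shift': array([ 7. , -0.7,  4.8]), 'az': np.float64(-1.9), 'turn': np.float64(0.0), 'rows': np.float64(0.20517401526068307)}
```

View pics/e79.png

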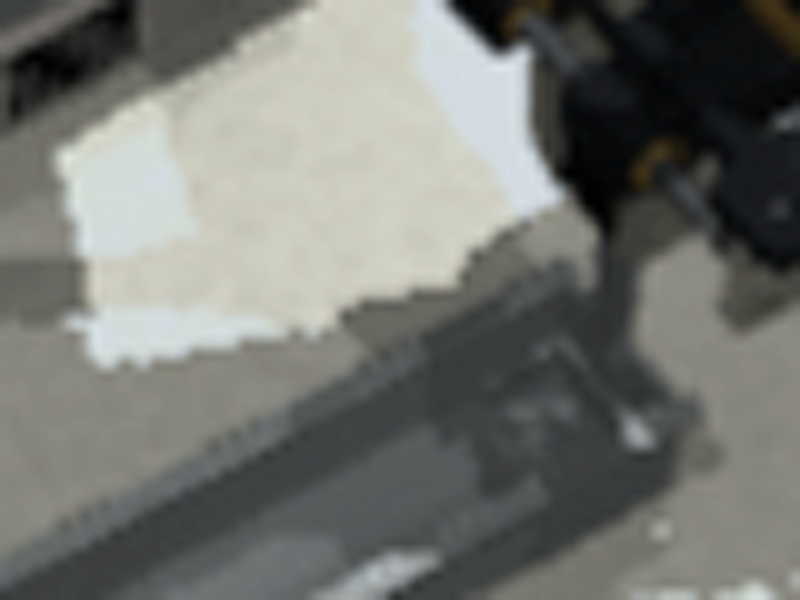

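step_arm --pt "3 -0.5 2 0 12" --pt "6 -0.7 4 0 12" --pt "7 -0.7 4.8 0 12" --pt "7 -0.7 4.8 0 12" --pt "0 -0.7 4.8 0 12" --pt "-8 -0.7 4.8 0 12" --pt "-16 -0.7 4.8 0 12" --pt "-18 -0.7 4.8 0 12"

```text
t: 106.2
eef_pos: [628.7, -178.0, 133.9]
orientation: [0.0, 1.0, -0.017, 0.001]
force: [0.8, -0.6, -0.5]
grip_width: 0.241
```

```bash
python3 see.py side 280 180 100 75 e80.png; python3 mv.py 632 -178.3 129 -1.9
```

```text
106.25 [ 628.8 -178.1  134. ] j [-0.39  0.67  1.29  0.    1.18  1.21] F [ 0.4 -0.3 -1.3] w 21.8
{'shift': array([3.2, 0.1, 5. ]), 'az': np.float64(-1.93), 'turn': np.float64(-0.03), 'rows': np.float64(0.14222624923672328)}
```

View pics/e80.png

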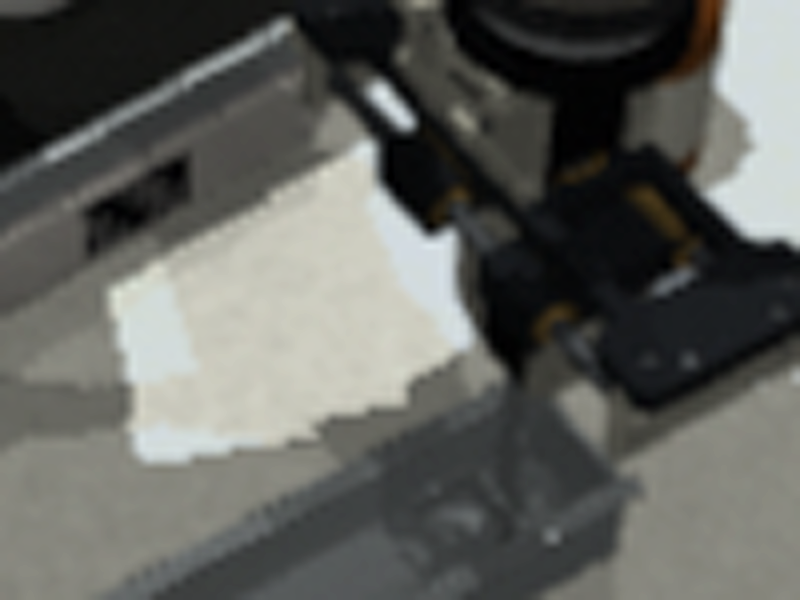

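step_arm --pt "0 0 2 0 12" --pt "0 0 3.5 0 12" --pt "0 0 5 0 12" --pt "0 0 6 0 12" --pt "0 0 6 0 12"

```text
t: 106.67
eef_pos: [629.9, -178.2, 129.9]
orientation: [0.0, 1.0, -0.017, 0.001]
force: [-3.2, 2.2, 12.1]
grip_width: 0.241
```

step_arm --pt "0 0 5 0 25" --pt "0 0 4 0 32" --pt "0 0 4 0 32" --pt "0 0 2 0 32" --pt "0 0 1 0 32" --pt "0 0 1 0 12" --pt "0 0 1 0 12" --pt "0 0 1 0 12" --pt "0 0 1 0 12"

```text
t: 107.42
eef_pos: [629.1, -178.2, 126.8]
orientation: [0.0, 1.0, -0.017, 0.0]
force: [-0.8, -0.1, 1.5]
grip_width: 0.242
```

```bash
python3 see.py side 280 180 100 75 e81.png; python3 mv.py 630 -178.3 215 -1.9
```

```text
107.4667 [ 629.1 -178.2  126.8] j [-0.39  0.68  1.29  0.    1.17  1.21] F [ 0.9 -0.6  1. ] w 21.8
{'shift': array([  1. ,   0.1, -88.2]), 'az': np.float64(-1.91), 'turn': np.float64(-0.01), 'rows': np.float64(2.1163570344729323)}
```

View pics/e81.png

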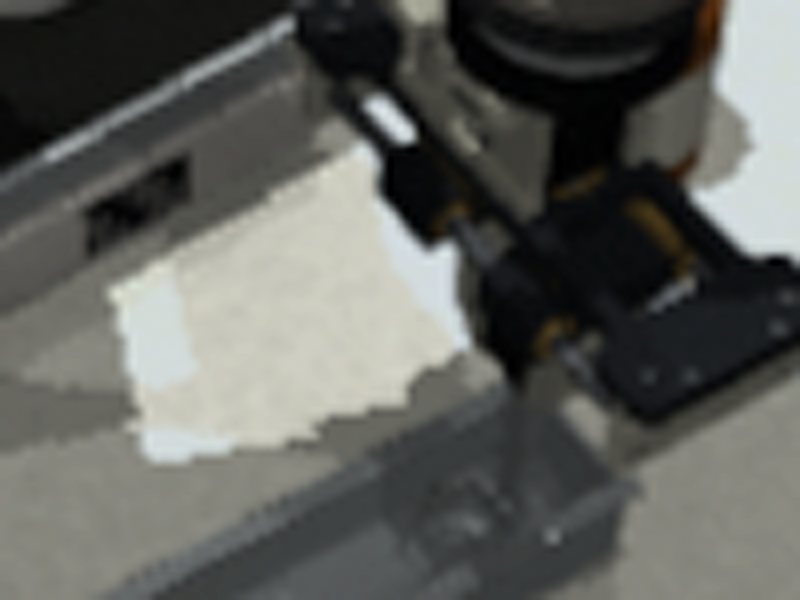

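Spoon regripped upright. I lift it and go to the holder.

step_arm --pt "0 0 -5 0 12" --pt "0 0 -18 0 12" --pt "0 0 -36 0 12" --pt "0 0 -56 0 12" --pt "0 0 -74 0 12" --pt "0 0 -85 0 12" --pt "0 0 -88 0 12" --pt "0 0 -88 0 12"

```text
t: 108.13
eef_pos: [629.1, -178.2, 215.3]
orientation: [0.0, 1.0, -0.017, 0.001]
force: [0.2, -0.6, -1.1]
grip_width: 0.239
```

```bash
python3 see.py side 260 130 120 90 e82.png; python3 mv.py 508 -371 215 18.3; python3 p2.py 2>/dev/null | grep -i hold
```

```text
108.1833 [ 628.7 -178.   214.1] j [-0.39  0.61  1.18  0.    1.36  1.21] F [ 0.3  0.5 -1.1] w 22.1
{'shift': array([-114.2,  196.9,   -0.9]), 'az': np.float64(-1.91), 'turn': np.float64(-20.21), 'rows': np.float64(5.4590387655125125)}
 holder rim 122 (array([ 491.8, -378.2]), array([61.6, 59.3]), 15.8) 30.797275398893408
 holder rim 190 (array([ 490.6, -379. ]), array([66.1, 57.1]), 16.1) 30.681102123486966
```

View pics/e82.png

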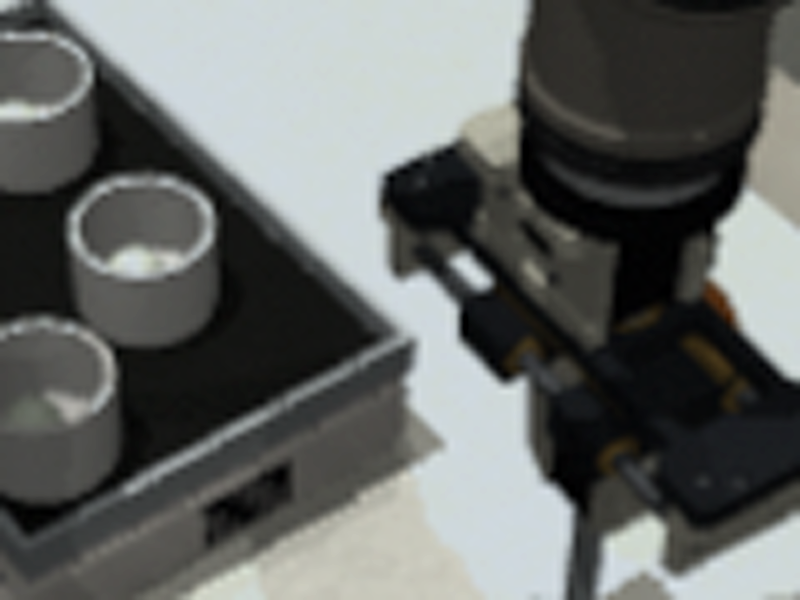

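step_arm --pt "-6 10 0 -2 12" --pt "-18 31 0 -5 12" --pt "-34 59 0 -8 12" --pt "-51 88 0 -11 12" --pt "-68 117 0 -14 12" --pt "-85 146 0 -17 12" --pt "-99 171 0 -19 12" --pt "-109 188 0 -20.2 12" --pt "-114.2 196.9 0 -20.2 12" --pt "-114.2 196.9 0 -20.2 12"

```text
t: 109.12
eef_pos: [506.8, -372.7, 213.5]
orientation: [-0.001, 0.988, 0.157, -0.001]
force: [0.6, 0.9, -1.7]
grip_width: 0.24
```

step_arm --pt "0 0 8 0 12" --pt "0 0 22 0 12" --pt "0 0 36 0 12" --pt "0 0 45 0 12" --pt "0 0 48 0 12" --pt "0 0 48 0 12" --pt "0 0 48 0 12"

```text
t: 109.7
eef_pos: [508.9, -370.6, 166.9]
orientation: [0.0, 0.987, 0.159, 0.0]
force: [1.1, 0.0, -1.2]
grip_width: 0.24
```

```bash
python3 see.py side 240 230 160 120 e83.png; python3 see.py top 300 230 160 120 e84.png; python3 mv.py 508 -371 123 18.3
```

```text
109.8 [ 508.8 -371.1  167.5] j [-0.75  0.6   1.33  0.    1.22  0.5 ] F [-0.2 -0.  -2.1] w 22.1
{'shift': array([-0.8, -0.5, 44.5]), 'az': np.float64(18.31), 'turn': np.float64(0.01), 'rows': np.float64(1.06777556507376)}
```

View pics/e83.png

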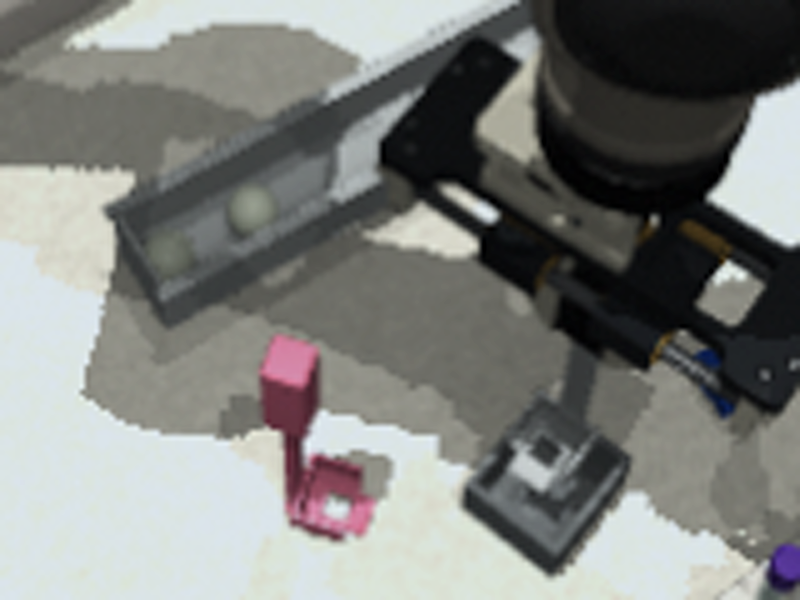

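View pics/e84.png

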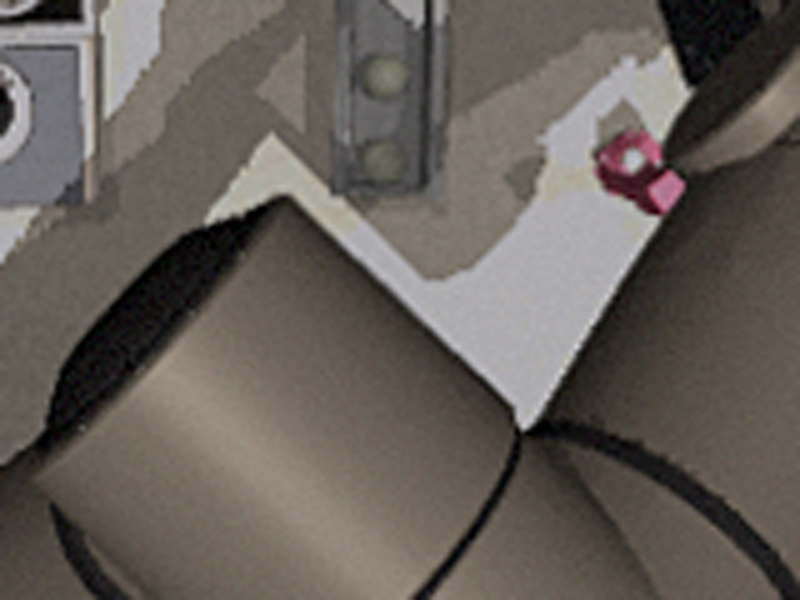

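step_arm --pt "-0.8 -0.5 5 0 12" --pt "-0.8 -0.5 14 0 12" --pt "-0.8 -0.5 22 0 12" --pt "-0.8 -0.5 28 0 12" --pt "-0.8 -0.5 30 0 12" --pt "-0.8 -0.5 30 0 12"

```text
t: 110.3
eef_pos: [507.0, -370.6, 135.4]
orientation: [-0.001, 0.987, 0.159, -0.001]
force: [-0.2, 0.4, -1.9]
grip_width: 0.239
```

```bash
python3 see.py side 310 290 80 60 e85.png;  python3 mv.py 508 -371 123 18.3
```

```text
110.35 [ 507.2 -370.8  136.1] j [-0.75  0.63  1.37  0.    1.15  0.5 ] F [ 0.9  0.6 -1. ] w 21.9
{'shift': array([ 0.7,  0.4, 13.1]), 'az': np.float64(18.29), 'turn': np.float64(-0.01), 'rows': np.float64(0.31538884429239955)}
```

View pics/e85.png

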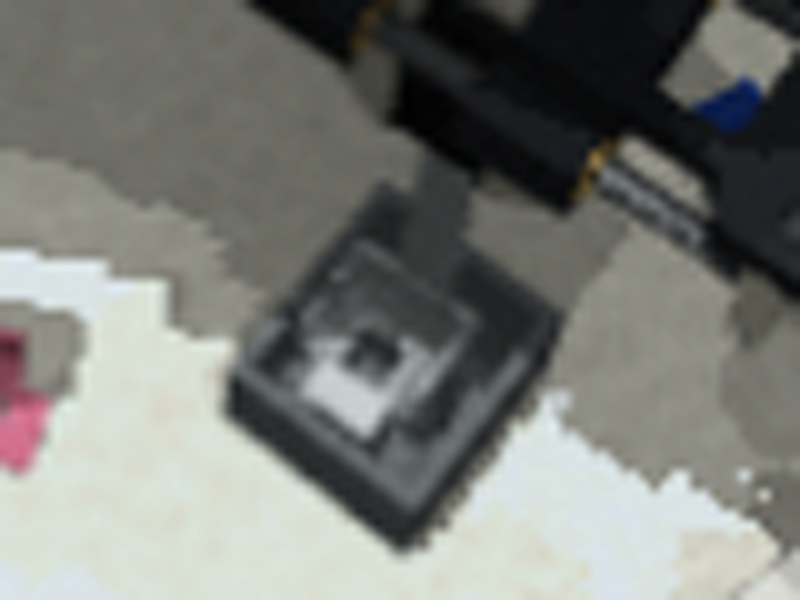

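The foot is inside the box, centred, at (370,350) in the crop. I lower it to the floor.

step_arm --pt "0.5 0 4 0 12" --pt "0.5 0 8 0 12" --pt "0.5 0 11 0 12" --pt "0.5 0 13 0 12" --pt "0.5 0 14 0 12" --pt "0.5 0 14 0 12"

```text
t: 110.85
eef_pos: [507.7, -370.6, 122.3]
orientation: [-0.0, 0.987, 0.159, -0.0]
force: [-0.4, 0.9, -1.5]
grip_width: 0.238
```

step_arm --pt "0 0 1 0 12" --pt "0 0 2 0 12" --pt "0 0 2 0 12"

```text
t: 111.1
eef_pos: [508.0, -370.8, 121.3]
orientation: [0.0, 0.987, 0.159, 0.0]
force: [-1.0, 0.9, 1.9]
grip_width: 0.236
```

Light contact. I release gradually and raise.

step_arm --pt "0 0 0 0 26" --pt "0 0 0 0 34" --pt "0 0 0 0 44" --pt "0 0 0 0 54" --pt "0 0 0 0 54"

```text
t: 111.52
eef_pos: [507.8, -370.7, 120.6]
orientation: [-0.0, 0.987, 0.159, 0.0]
force: [0.3, -0.1, -0.4]
grip_width: 0.522
```

step_arm --pt "0 0 -6 0 54" --pt "0 0 -20 0 54" --pt "0 0 -40 0 54" --pt "0 0 -65 0 54" --pt "0 0 -90 0 54" --pt "0 0 -115 0 54" --pt "0 0 -130 0 54" --pt "0 0 -130 0 54"

```text
t: 112.18
eef_pos: [509.0, -371.7, 255.4]
orientation: [0.003, 0.987, 0.159, 0.002]
force: [-0.5, 0.9, 0.9]
grip_width: 0.588
```

```bash
python3 see.py side 240 200 200 150 e86.png;  python3 mv.py 450 -250 250 18.3
```

```text
112.2333 [ 508.4 -371.2  252.8] j [-0.75  0.53  1.2   0.    1.4   0.5 ] F [ 0.4 -0.1 -0.3] w 54.1
{'shift': array([ -17.4, -133.4,    2.3]), 'az': np.float64(18.29), 'turn': np.float64(-0.01), 'rows': np.float64(3.227499219666841)}
```

View pics/e86.png

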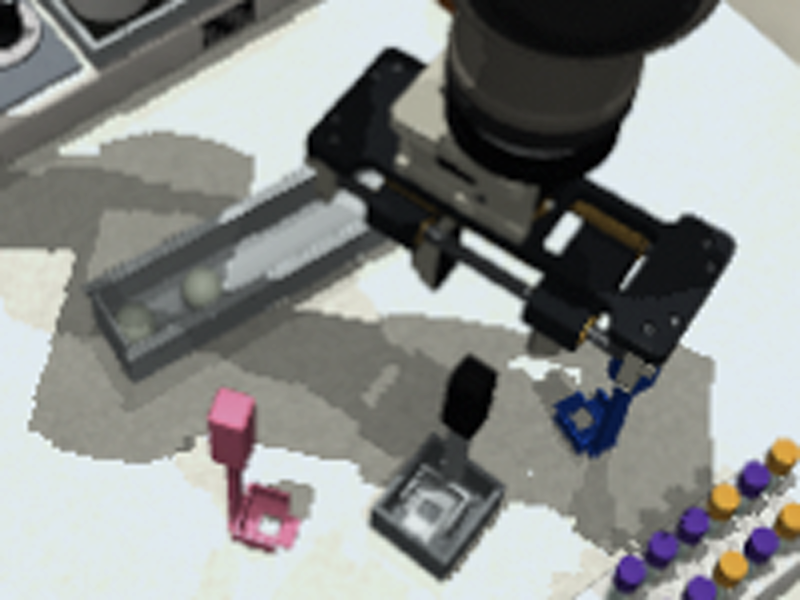

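Spoon stands upright in its holder. I move clear to check everything from the top.

step_arm --pt "-5 -10 0 0 54" --pt "-10 -30 0 0 54" --pt "-17 -55 0 0 54" --pt "-20 -80 0 0 54" --pt "-20 -105 0 0 54" --pt "-20 -130 0 0 54" --pt "-20 -150 0 0 54" --pt "-20 -160 0 0 54" --pt "-20 -160 0 0 54"

```text
t: 112.98
eef_pos: [437.8, -223.3, 250.0]
orientation: [-0.001, 0.987, 0.16, -0.001]
force: [0.7, 1.1, 1.2]
grip_width: 0.588
```

```bash
python3 see.py side 240 200 200 150 e87.png; python3 see.py top 190 150 260 195 e88.png; python3 see.py top 200 160 130 97 e89.png; python3 p2.py 2>/dev/null | grep -E "jar|hold|knob"
```

```text
jar (array([610.9, 236.6]), 32.1, 126)
 jar (array([603.8, 113. ]), 31.7, 123)
 jar (array([516.8,  58. ]), 31.7, 114)
 jar (array([507.1, 254.1]), 31.9, 128)
 holder rim 3 (array([ 526. , -394.5]), array([2.1, 6.5]), 33.2) 30.346810968666507
 knobbar 75 [428.9  72.4 105.2] (array([429.6,  72.5]), array([14.2, 39.9]), 45.5)
 jar (array([507.2, 252.5]), 31.9, 123)
 jar (array([517.1,  57.3]), 31.1, 67)
 holder rim 196 (array([ 490.1, -379. ]), array([64.7, 57.4]), 15.3) 31.012458279638924
 knobbar 67 [429.2  69.8 104.5] (array([430.1,  71.6]), array([15.4, 39.8]), 46.8)
```

View pics/e87.png

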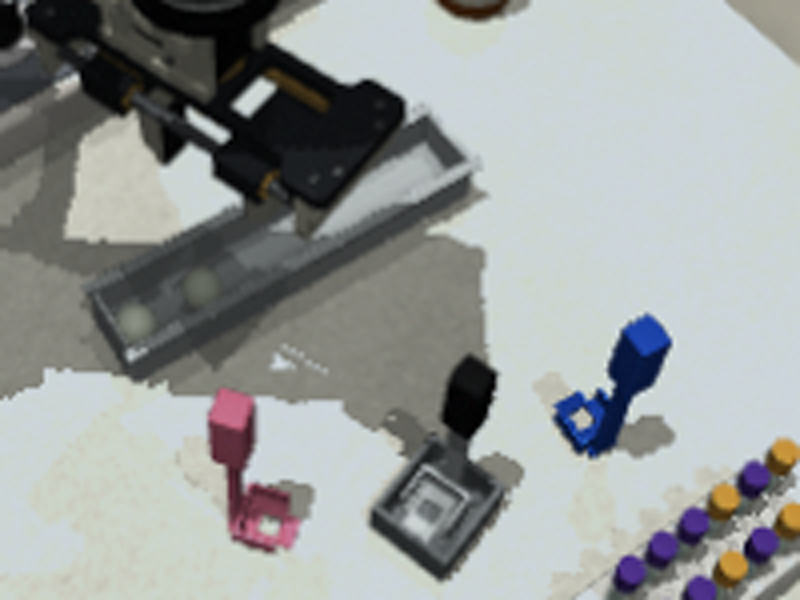

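View pics/e88.png

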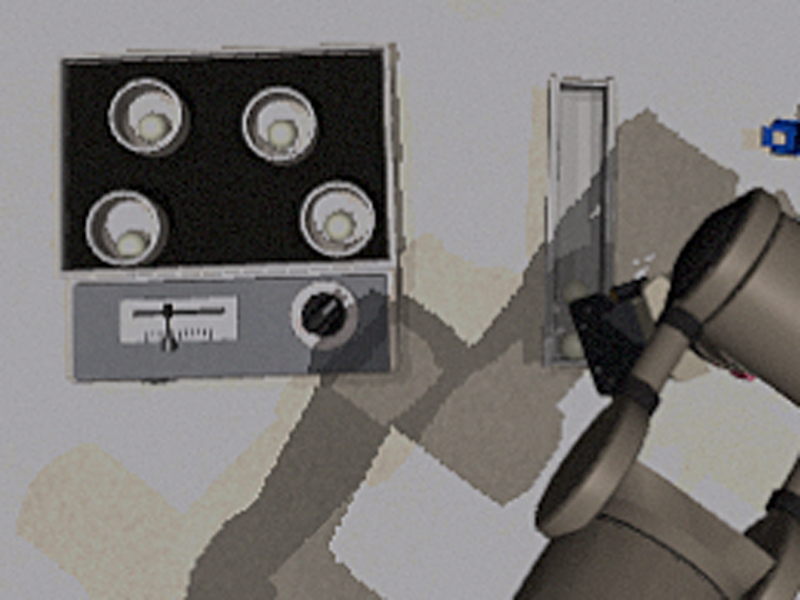

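View pics/e89.png

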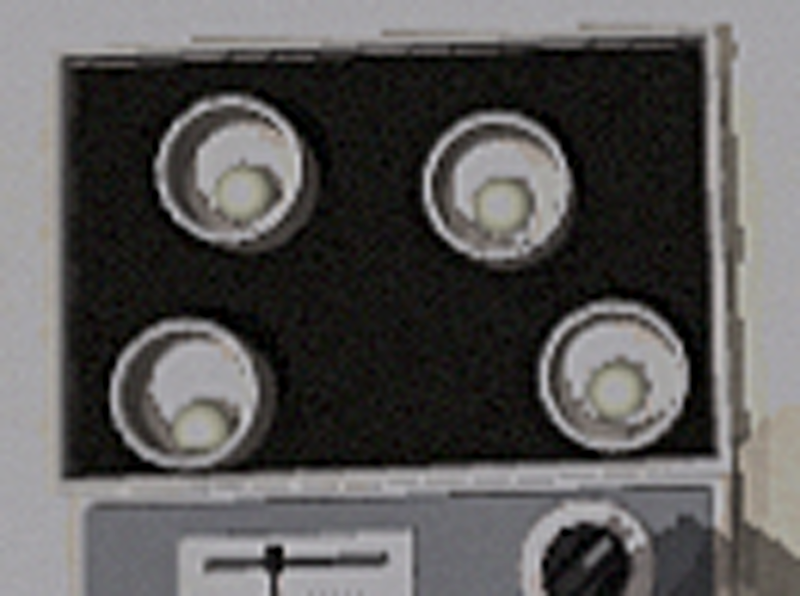

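```bash
python3 see.py top 224 240 50 37 e90.png
```

```text
(no output)
```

View pics/e90.png

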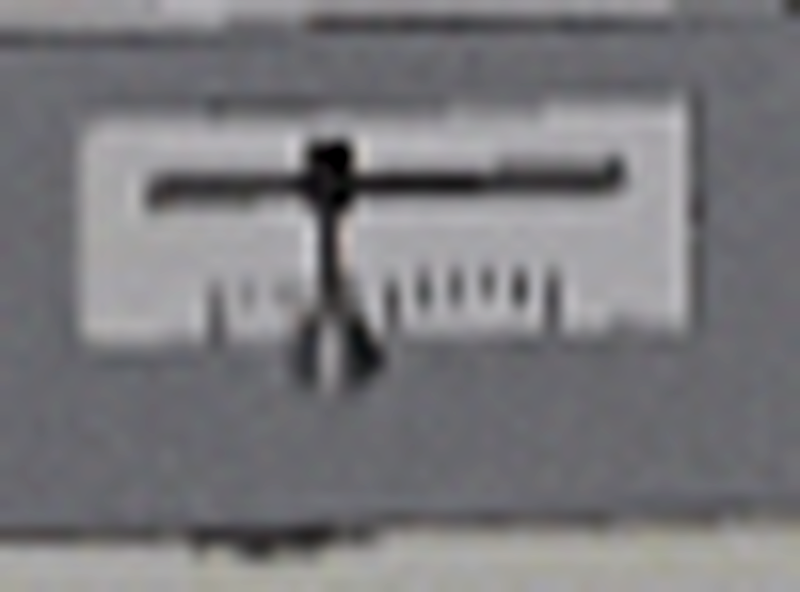

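The pointer (330,230) lines up with the mark's white line (332,360). Handing in.

```bash
python3 -c "
from cell import r
print(r.close_job(), r.read_state()['t'])"
```

```text
the job is handed in; nothing more can be done
the job is handed in; nothing more can be done
```

The job is handed in, at about 113 s of the 210 s allowed. I put one ball in each of the four jars standing on the shaker (no fifth jar was there), turned the stroke knob to the mark, and stood the spoon back in its holder.

**Last checks from the pictures:**
- **Jars:** each of the four is upright on the mat with exactly one ball inside. Tipping the spoon dragged at least one jar (jar C) about 18 mm along the mat. One jar was knocked aside earlier in the run.
- **Pointer:** it lines up with the white line, within about 1 mm.
- **Spoon:** it stands upright with its foot inside the holder box; the upright angle was judged by eye, not measured.
- **Bystanders:** I saw no sign that the tube rack, bottle or tip box had moved, though I did not measure their positions again at the end.
- **Balls left over:** two remain in the tray.

None of the last checks failed or disagreed. The holder-rim fit gave one stray reading while the rim was mostly hidden, and I ignored it.

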